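# Crack a walnut for the film

## Robot

A 6-joint arm with a two-finger parallel gripper is mounted at the origin on the work surface. World frame = base frame: x ahead of the robot, y to its left, z up, the work surface at z = 0. Lengths are in mm, angles in degrees, forces in N, time in s.
With the tool pointing down it reaches from about 300 to 850 mm from the base axis. Payload 4.2 kg.
Tool frame: the origin (TCP) lies on the centre line of the jaws, within the pads' length; the fingertips stand 14 mm ahead of it and the grasp point (between the pads) lies 5 mm behind it (env.finger_overhang is the z of the fingertips in the tool frame, in mm); z points along the fingers, y is the line along which they close (so a half turn about z gives the same grasp; the last joint's range is limited). The gripper opens to 91 mm and grips with 3 to 60 N. Pads are 32 mm wide; open, the fingers measure 118 mm over their backs; the gripper's body (76 mm by 178 mm) begins 60 mm behind the grasp point.
Start: joints at [72.479, 18.312, 89.639, -0, 72.044, -1.146], TCP at [162.109, 551.693, 201.076] pointing down, gripper open.
Joint ranges: [-177.97, 177.97], [-48.28, 115.42], [12.27, 149.76], [-77.06, 257.06], [2.81, 150.46], [-146.56, 146.56]. Speed limits (degrees/s): [147.25, 147.25, 180, 180, 180, 180].

## Interface

Orientations are given as [roll, pitch, yaw] about the fixed x, y, z axes, in that order (R = Rz(yaw) Ry(pitch) Rx(roll)).
In Python, from workcell import sensors, viewer, env gives the robot as it stands. The module is installed in compiled form; this text tells all that it offers.
- The arm moves only by the tool step_arm, never from a script. Its argument "plan" is one flat list of numbers, 6 for each row, row after row: the shift along the tool's x, y, z in cm, then the turn, a rotation vector about the tool's x, y, z in rad. In form: [x, y, z, wx, wy, wz, x, y, z, wx, wy, wz, ...]. A call has 1 to 5 rows; each row shifts and turns the commanded pose from where the row before left it, along the tool's axes as they then stand; what a row does not reach is not made up. A row lasts 1/12 s, in which the tool goes at most 41.7 mm and 7.16 degrees, less where a joint would pass 70% of its speed; a pose out of reach is approached as far as the arm can. A call is refused whole if a number of a shift passes 4.17 or a number of a turn 0.125, either way. A call with a gripper value outside its range is refused whole. "hand" is the finger opening in cm, from 0 to 9.12, set as the call begins (left out, the last holds). The fingers move at their own pace and stop on an object; "newtons" is the grip in N (left out, the last holds). Time passes only in rows, so rows that do not move let the fingers close. It gives the time, the measured TCP pose, the force, the opening and the grip force at its end, in the units of the state.
- sensors.state(): the state, without advancing time (a new reading comes with each control period).
- viewer.grab_frame(name): name is "side" or "top" or "wrist"; returns a dict with "img" (420x560x3 uint8, red, green, blue), "fx", "fy", "cx", "cy" (pixels), "position" and "attitude" of the camera in the world. Camera axes: x right, y down, z forward; pixel columns grow to the right and rows downward; lengths in mm; the calibration is good to about 2 mm. A picture is of the moment at which its call begins. There is no depth.
- env.job_done(): hands the job in; it is judged then, once.
Trained networks look in a picture, given as the dict that the camera call returned (one of the last four; its "shot" number tells which), for a name from the list of things; names that differ only in an ending like _2 or _b are one class to them, and where a whole thing is asked for, a point or a joint stands for the part that bears it (a point fixed in the world has none). Each returns a list of dicts, best first, with "score" (0 to 1); they miss things now and then, are a little off and sometimes report something else, mostly with a low value. They report only what shows in the picture. A call takes as long as a camera call. They do not tell look-alikes from the thing itself.
- viewer.boxes_of(name, picture): "location" ([column, row] in pixels, amid what is visible of it).
- viewer.pinpoint(name, picture): "location" ([column, row] in pixels: a listed point, or the origin of a listed thing).
The state is a dict: "time_s": time; "qpos": joint angles; "qvel": joint speeds; "effort": joint torques, N m; "ee_pos": TCP position; "ee_rot": TCP orientation; "force": force on the tool from outside, world axes, zero at the start; "torque": the same for the moment, N m; "gripper_width": finger opening in mm; "gripper_force": force on a finger pad.
Only numpy, scipy, OpenCV 4.12 (cv2) and the standard library are available. Lean on these libraries where they do the work, as an engineer would, in place of code of your own. Each camera call takes 0.05 s, during which the arm holds its last target. There are 200 camera calls.

## Task

Take the whole walnut from the coaster by the two ends of its seam and stand it in the nutcracker, between the anvil and the nose of the open handle, seam lengthwise. Then push the red swinging handle in against it gently until the shell's resistance has peaked and given way completely, and stop right there so that the kernel is not crushed; crack it with the handle, not between your fingers. Leave the cracked nut standing in the cracker, let go of everything, and do not disturb the bowl, the tumbler or the remote control.

Things in the scene. Friction and masses are not known exactly. Their poses are not given: they have to be found in the camera images.
- cracker: Nutcracker fixed to a beech board (265 x 120 mm, 12 mm thick) that does not move. Origin: on the table, on the centre line, 80 mm before the hinge pin. x runs from the handle ends towards the hinge, y from the fixed handle to the swinging handle, z up. Handles up to 24 mm high, middle 25 mm over the table, run from the hinge to x = -135 mm; the fixed one fills y = -40 to -22 mm. Open from above.
- hinge (a point): The handles' upright hinge pin, on the cracker's board at x = +80 mm, y = 0; the point is 25 mm above the table. Pin 12 mm in radius, its top 43 mm above the table. Axes as the cracker's.
- anvil_mid (a point): Middle setting of the anvil's face, 28 mm above the table. The anvil is a dark steel pad 30 mm long, 22 mm high, that stands out from the fixed handle and faces the pocket (the cracker's +y). A brass screw sets its true face up to 5 mm nearer to or farther from the pocket than this point, differently each time; it stays rigid during the work.
- pocket (a point): Centre of the nut pocket on top of the board (a darker patch 50 x 34 mm), 12 mm above the table, 24 mm from the anvil's middle setting; axes as the cracker's. The walnut stands here, its long axis along the cracker's x, one half shell towards the anvil and one towards the nose (either way round). It stands loosely: the handle then slides it up against the anvil.
- handle: Red swinging handle. Origin on the hinge axis, 25 mm above the table; runs along own -x. Red grip: x = -215 to -120, y = 14 to 32, z = -12 to 12 mm. Shut when its yaw equals the cracker's; opens clockwise seen from above (yaw less than the cracker's by 0.40 to 0.55 rad at the start, 0.6 at most). Stiff hinge (1.5 N at the grip): stays where left. Press it with under 25 N.
- handle_push (a point): Where to push: outer face of the swinging grip, 190 mm from the hinge axis, 25 mm above the table; axes as the handle's. Push along own -y. The nut, slid up against the anvil (1.5 to 3 N), is met 0.05 to 0.22 rad from shut. It resists up to some 5 to 9 N over 3 to 5 mm; when that falls to 1 to 2 N it has given. 3 to 5 mm on, the kernel is felt; 7 to 9 mm on (about 12 N) it is crushed.
- nose (a point): Tip of the dark steel nose on the handle's inner side (upright, 9 mm radius, 22 mm high, 80 mm from the hinge axis), the part that bears on the nut. Axes as the handle's; it faces own -y.
- coaster: Round dark slate coaster with a cork face, 100 mm across, 8 mm thick, fixed. Origin at the centre of its underside. The walnut stands on it.
- walnut: Whole walnut standing upright, about 30 g: 40 mm long (own x), 32 mm across its half shells (own y), 35 mm high. Origin at the centre of its flat underside, z up. A darker upright seam ridge, 12 mm thick, runs along x; its two flat ends, 40 mm apart and 5 to 33 mm above the underside, are the place to grip. Squeezing the half shells (along y) with over 12 N cracks it.
- bowl: White ceramic bowl, 116 mm across, 40 mm high, with three round nuts in it. Origin at the centre of its underside. Leave alone.
- tumbler: Glass tumbler, 70 mm across, 85 mm high. Origin at the centre of its underside. Leave alone.
- remote: Black remote control lying flat, 190 x 50 x 22 mm (long along own x). Origin at the centre of its underside. Leave alone.
- half_shell: The front half shell of the walnut (its +y side), captive in it. Same origin and axes as the walnut while whole. Along the walnut's y it sits at 0 when whole, springs back if let go short of -2.5 mm, beyond that snaps in and stays at about -3.8 mm (cracked: -2.7 mm or beyond), on the springy kernel; beyond -4.5 mm the kernel is crushed.
Things that resemble listed ones, but are neither listed nor needed, are in the scene too. What is meant by the walnut is not blue or purple, and is the smaller of those in its own colour.

How it is judged:
By the outcome, as a careful person would: the job done as asked, in the order asked, and still so for the second after the job is handed in, with the robot touching nothing.
It also fails if it takes over 72 s, if anything falls off the work surface, if the arm or the gripper's body presses on something with over 40 N, if the wrist force passes 120 N, or if a joint passes its speed limit or range.

## Working session

There is one attempt and no reset: what is moved stays moved. The work goes in short steps, Python scripts to look and compute and a tool call to move; the robot and the scene stay as the last step left them, time stands still between calls to the robot, and variables do not carry over. Pictures are saved under pics/ and viewed, at most 10 in all, crops included, and the job is handed in when it is done.

Besides the shell and the picture viewer there is one more tool, called after "Call:" as name(argument=value, ...), one argument or row to a line, values as JSON. step_arm: Moves the arm, as the interface text tells. Its arguments: {"type":"object","properties":{"plan":{"type":"array","items":{"type":"number"}},"hand":{"type":"number"},"newtons":{"type":"number"}},"required":["plan"]}

```bash
mkdir -p pics; cat > h.py <<'E'
import numpy as np, cv2
from scipy.spatial.transform import Rotation as R
from workcell import sensors, viewer, env
def Rm(a):
    a=np.array(a,float)
    return a if a.shape==(3,3) else (R.from_quat(a).as_matrix() if a.size==4 else R.from_euler('xyz',a,degrees=True).as_matrix())
def ray(p,uv):
    d=np.array([(uv[0]-p['cx'])/p['fx'],(uv[1]-p['cy'])/p['fy'],1.])
    return np.array(p['position'],float),Rm(p['attitude'])@d
def onz(p,uv,z):
    o,d=ray(p,uv); return (o+d*(z-o[2])/d[2]).round(1)
def proj(p,X):
    c=Rm(p['attitude']).T@(np.array(X,float)-np.array(p['position'])); return [p['fx']*c[0]/c[2]+p['cx'],p['fy']*c[1]/c[2]+p['cy']]
def save(p,n): cv2.imwrite('pics/'+n,p['img'][:,:,::-1])
Z=dict(cracker=0,hinge=25,anvil_mid=28,pocket=12,handle=25,handle_push=25,nose=25,coaster=0,walnut=8,bowl=0,tumbler=0,remote=0,half_shell=8)
E
python3 - <<'E'
from h import *
ps={n:viewer.grab_frame(n) for n in('top','side','wrist')}
for n,p in ps.items():
    print(n,p['position'],p['attitude'],p['fx'],p['shot'])
    for k,z in Z.items():
        r=viewer.pinpoint(k,p)
        print(' ',k,[(round(a['score'],2),[round(v) for v in a['location']],onz(p,a['location'],z)[:2].tolist()) for a in r[:4]])
print(sensors.state())
im=np.vstack([np.hstack([ps['top']['img'],ps['side']['img']])])
cv2.imwrite('pics/a.png',ps['top']['img'][:,:,::-1]);cv2.imwrite('pics/b.png',ps['side']['img'][:,:,::-1]);cv2.imwrite('pics/c.png',ps['wrist']['img'][:,:,::-1])
E
```

```text
top [ 360.9190291   -58.87115441 1384.29177536] [-1.73061106e+02  8.87871911e-02 -9.17026249e+01] 475.0310886233618 1
  cracker [(0.8, [285, 175], [615.0, -80.1])]
  hinge [(0.6, [281, 145], [698.6, -70.8])]
  anvil_mid [(0.71, [291, 172], [616.3, -99.3])]
  pocket [(0.63, [282, 176], [609.4, -73.7])]
  handle [(0.74, [285, 147], [692.5, -84.6])]
  handle_push [(0.77, [246, 204], [526.4, 34.8]), (0.73, [284, 172], [617.0, -77.9])]
  nose [(0.58, [270, 172], [618.5, -37.3])]
  coaster [(0.71, [391, 221], [468.2, -387.4])]
  walnut [(0.67, [344, 222], [468.1, -247.8]), (0.65, [372, 261], [354.3, -322.2]), (0.5, [428, 224], [455.4, -490.0]), (0.38, [386, 226], [452.0, -368.1])]
  bowl [(0.83, [144, 222], [486.2, 336.5])]
  tumbler [(0.65, [370, 151], [677.4, -334.7])]
  remote [(0.94, [138, 167], [651.5, 352.1]), (0.26, [385, 228], [449.7, -366.8])]
  half_shell [(0.46, [383, 222], [466.5, -361.3]), (0.15, [284, 174], [613.9, -77.7])]
side [   2.34786915 -709.44536863  787.46603582] [-130.94932513    0.45646062  -38.94665137] 470.05420988872373 2
  cracker [(0.93, [323, 214], [619.1, -7
[... 1074 characters left out ...]
 []
  remote []
  half_shell []
{'time_s': 2.1, 'qpos': array([ 7.24787547e+01,  1.83117521e+01,  8.96386372e+01, -6.55666626e-04,
        7.20452226e+01, -1.14799068e+00]), 'qvel': array([-0.01972193, -0.06208497, -0.0164086 , -0.01467543,  0.10911976,
       -0.0270419 ]), 'effort': array([ 1.48152540e-03, -4.12351120e+01, -2.32230556e+01,  7.29042222e-02,
        3.76848585e-02, -7.83796025e-06]), 'ee_pos': array([162.11567262, 551.68705493, 201.0798725 ]), 'ee_rot': array([1.79995625e+02, 7.11542496e-04, 1.63626947e+02]), 'force': array([0.38486806, 0.29409303, 0.12503425]), 'torque': array([ 0.00180219, -0.03992628,  0.06000077]), 'gripper_force': 0.0, 'gripper_width': 90.9559000881702}
```

View pics/a.png

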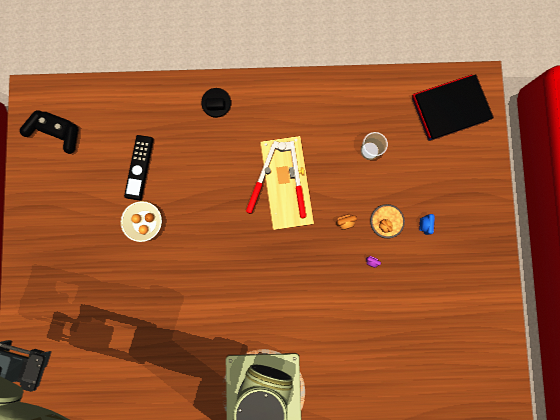

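View pics/b.png

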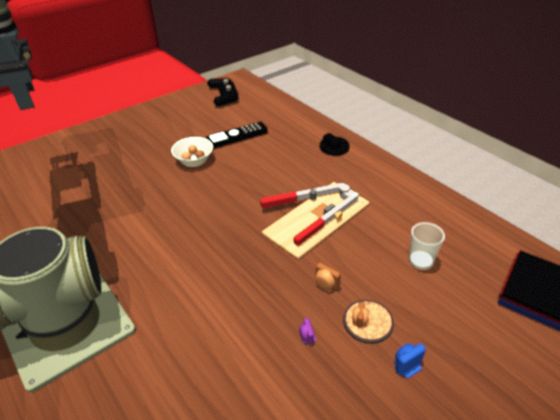

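The top view shows the walnut on the cork coaster at about (386,226). The look-alikes are a larger orange nut at (346,222), a purple one at (373,262) and a blue one at (428,224). The cracker is at (285,175), with its red swinging grip at (256,197). The side view agrees, with the walnut on the coaster at (360,317). Both views put the walnut near (452,-367), so I'll move over it.

```bash
cat > plan.py <<'E'
import sys; from h import *
# plan.py n x y z yaw [n x y z yaw ...]  (segments of n rows, tool pointing down)
def plan(segs,start=None):
    s=sensors.state(); p=np.array(s['ee_pos']); yaw=s['ee_rot'][2]
    if start is not None: p,yaw=np.array(start[:3],float),start[3]
    rows=[]
    for n,x,y,z,w in segs:
        n=int(n); T=np.array([x,y,z])
        for i in range(n):
            k=n-i; d=(T-p)/k; Rt=R.from_euler('xyz',[180,0,yaw],degrees=True).as_matrix()
            t=np.round(Rt.T@d/10,2); dy=round(-np.radians((w-yaw+180)%360-180)/k,3)
            rows.append([*(t+0.).tolist(),0,0,dy]); p=p+Rt@t*10; yaw-=np.degrees(dy)
    for i in range(0,len(rows),5): print(str([float(f'{v:g}') if v else 0 for r in rows[i:i+5] for v in r]).replace(' ',''))
    print('end',p.round(1),round(yaw,2))
if __name__=='__main__':
    a=list(map(float,sys.argv[1:])); plan([a[i:i+5] for i in range(0,len(a),5)])
E
python3 plan.py 25 452 -367 170 90
```

```text
[-2.15,-3.2,0.12,0,0,0.051,-2.31,-3.09,0.12,0,0,0.051,-2.46,-2.96,0.12,0,0,0.051,-2.61,-2.83,0.12,0,0,0.051,-2.75,-2.7,0.13,0,0,0.051]
[-2.89,-2.55,0.12,0,0,0.052,-3.01,-2.4,0.13,0,0,0.051,-3.13,-2.24,0.12,0,0,0.052,-3.25,-2.08,0.13,0,0,0.051,-3.35,-1.91,0.12,0,0,0.052]
[-3.44,-1.73,0.13,0,0,0.051,-3.53,-1.56,0.12,0,0,0.052,-3.6,-1.37,0.13,0,0,0.051,-3.67,-1.18,0.12,0,0,0.052,-3.72,-0.99,0.13,0,0,0.051]
[-3.77,-0.8,0.12,0,0,0.052,-3.81,-0.6,0.13,0,0,0.051,-3.83,-0.41,0.12,0,0,0.052,-3.85,-0.21,0.13,0,0,0.051,-3.85,-0.01,0.12,0,0,0.052]
[-3.85,0.18,0.13,0,0,0.051,-3.83,0.38,0.12,0,0,0.052,-3.81,0.58,0.13,0,0,0.051,-3.78,0.78,0.12,0,0,0.052,-3.73,0.97,0.13,0,0,0.051]
end [ 452. -367.  170.] 90.0
```

Call:
step_arm(
  plan=[-2.15, -3.2, 0.12, 0, 0, 0.051, -2.31, -3.09, 0.12, 0, 0, 0.051, -2.46, -2.96, 0.12, 0, 0, 0.051, -2.61, -2.83, 0.12, 0, 0, 0.051, -2.75, -2.7, 0.13, 0, 0, 0.051],
)

```text
time_s: 2.52
ee_pos: [220.2, 366.3, 194.9]
ee_rot: [180.0, 0.0, 148.9]
force: [1.4, 0.2, 0.0]
gripper_width: 91.1
gripper_force: 0.0
```

Call:
step_arm(
  plan=[-2.89, -2.55, 0.12, 0, 0, 0.052, -3.01, -2.4, 0.13, 0, 0, 0.051, -3.13, -2.24, 0.12, 0, 0, 0.052, -3.25, -2.08, 0.13, 0, 0, 0.051, -3.35, -1.91, 0.12, 0, 0, 0.052],
)

```text
time_s: 2.93
ee_pos: [278.1, 182.6, 188.9]
ee_rot: [179.9, 0.0, 134.1]
force: [1.2, -1.6, -0.0]
gripper_width: 90.9
gripper_force: 0.0
```

Call:
step_arm(
  plan=[-3.44, -1.73, 0.13, 0, 0, 0.051, -3.53, -1.56, 0.12, 0, 0, 0.052, -3.6, -1.37, 0.13, 0, 0, 0.051, -3.67, -1.18, 0.12, 0, 0, 0.052, -3.72, -0.99, 0.13, 0, 0, 0.051],
)

```text
time_s: 3.35
ee_pos: [336.3, -1.4, 182.8]
ee_rot: [179.9, 0.0, 119.3]
force: [0.3, 0.6, 0.7]
gripper_width: 91.4
gripper_force: 0.0
```

Call:
step_arm(
  plan=[-3.77, -0.8, 0.12, 0, 0, 0.052, -3.81, -0.6, 0.13, 0, 0, 0.051, -3.83, -0.41, 0.12, 0, 0, 0.052, -3.85, -0.21, 0.13, 0, 0, 0.051, -3.85, -0.01, 0.12, 0, 0, 0.052],
)

```text
time_s: 3.77
ee_pos: [394.3, -185.4, 176.4]
ee_rot: [180.0, 0.0, 104.5]
force: [0.5, 0.5, -0.0]
gripper_width: 91.4
gripper_force: 0.0
```

Call:
step_arm(
  plan=[-3.85, 0.18, 0.13, 0, 0, 0.051, -3.83, 0.38, 0.12, 0, 0, 0.052, -3.81, 0.58, 0.13, 0, 0, 0.051, -3.78, 0.78, 0.12, 0, 0, 0.052, -3.73, 0.97, 0.13, 0, 0, 0.051],
)

```text
time_s: 4.18
ee_pos: [452.2, -369.1, 169.8]
ee_rot: [180.0, -0.0, 89.8]
force: [0.5, -0.4, -0.2]
gripper_width: 90.9
gripper_force: 0.0
```

Call:
step_arm(
  plan=[0, 0, 0, 0, 0, 0, 0, 0, 0, 0, 0, 0],
)

```text
time_s: 4.35
ee_pos: [452.0, -368.4, 168.9]
ee_rot: [-180.0, -0.1, 89.9]
force: [-0.2, 0.5, -0.4]
gripper_width: 91.4
gripper_force: 0.0
```

```bash
python3 - <<'E'
from h import *
p=viewer.grab_frame('wrist'); s=sensors.state(); print(s['ee_pos'],s['ee_rot'],s['qpos'],s['time_s'])
for k in('walnut','half_shell','coaster'):
    print(k,[(round(a['score'],2),[round(v) for v in a['location']],onz(p,a['location'],Z[k])[:2].tolist()) for a in viewer.pinpoint(k,p)[:4]], [[round(v) for v in a['location']] for a in viewer.boxes_of(k,p)[:3]])
c=[int(v) for v in proj(p,[452,-367,30])]; print(c)
im=p['img'][max(0,c[1]-105):c[1]+105,max(0,c[0]-140):c[0]+140]
print('origin',max(0,c[0]-140),max(0,c[1]-105)); cv2.imwrite('pics/d.png',cv2.resize(im,None,fx=2.8,fy=2.8,interpolation=2)[:,:,::-1])
E
```

```text
[ 451.61681491 -366.98808551  169.26802905] [-1.79936600e+02 -8.63947943e-02  8.99646820e+01] [-4.02449927e+01  2.02081900e+01  9.15286354e+01  2.69465528e-02
  6.83673695e+01 -4.02196793e+01] 4.4
walnut [(0.78, [199, 159], [355.8, -321.7]), (0.74, [283, 191], [453.3, -360.0]), (0.73, [279, 284], [447.7, -483.3]), (0.65, [299, 90], [469.9, -248.5])] [[287, 202], [278, 191], [193, 159]]
half_shell [(0.57, [282, 192], [451.2, -360.6]), (0.19, [470, 167], [670.9, -332.2])] [[276, 188]]
coaster [(0.84, [294, 203], [466.9, -377.2])] [[298, 202]]
[282, 201]
origin 142 96
```

View pics/d.png

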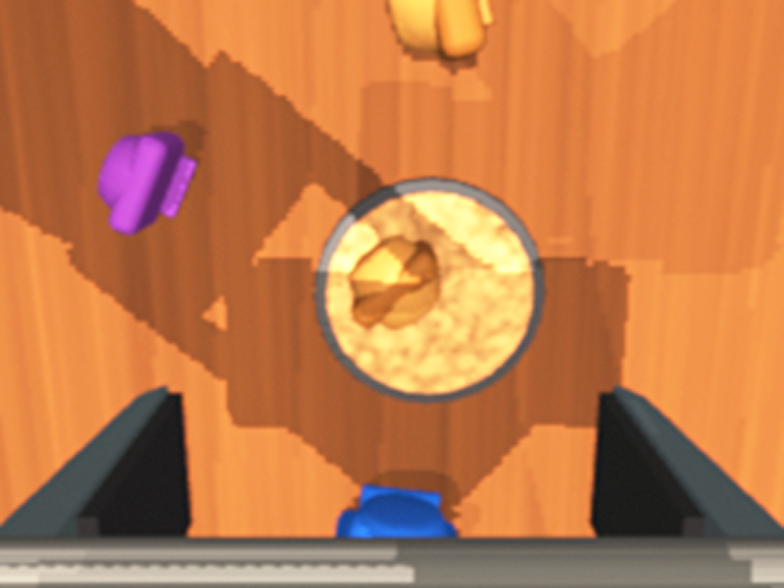

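The crop shows the walnut on the coaster at about (395,282), with its seam running from lower left (360,310) to upper right (435,255). The purple decoy is at (150,180), the blue one at (400,510) and the larger orange one is at the top. I'll zoom in to get the seam's angle.

```bash
python3 - <<'E'
from h import *
p=viewer.grab_frame('wrist')
im=p['img'][172:217,253:313]
cv2.imwrite('pics/e.png',cv2.resize(im,None,fx=12,fy=12,interpolation=2)[:,:,::-1])
for uv in [(268,207),(297,186)]: print(onz(p,uv,40))
import pickle; pickle.dump({k:p[k] for k in('position','attitude','fx','fy','cx','cy')},open('w.pkl','wb'))
E
```

```text
[ 436.2 -369.3   40. ]
[ 467.8 -345.8   40. ]
```

View pics/e.png

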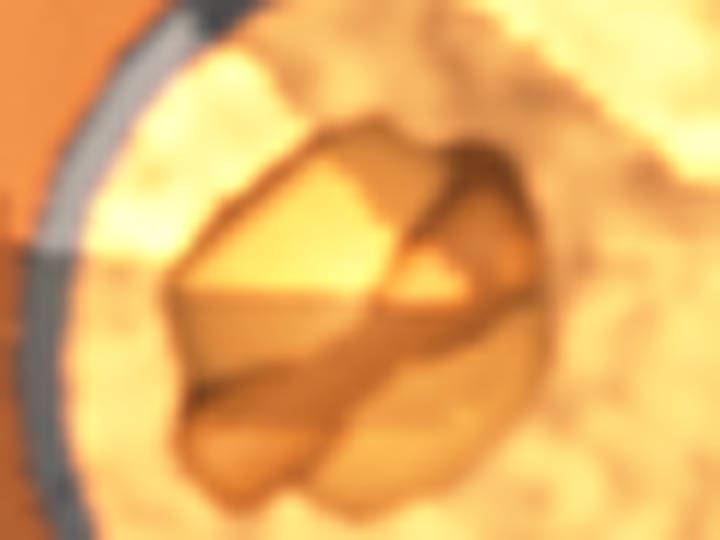

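The zoom shows the seam ridge from (212,478) to (512,250). That puts the walnut at about (452.5,-364.5) with a yaw of about 38°.

```bash
python3 plan.py 6 452.5 -364.5 90 128 4 452.5 -364.5 27 128
```

```text
[0.03,0.01,1.34,0,0,-0.11,0.03,0.01,1.34,0,0,-0.11,0.03,0.01,1.34,0,0,-0.111,0.02,0.02,1.34,0,0,-0.11,0.02,0.02,1.34,0,0,-0.111]
[0.02,0.02,1.34,0,0,-0.11,0,0,1.57,0,0,0,0,0,1.58,0,0,0,0,0,1.57,0,0,0,0,0,1.58,0,0,0]
end [ 452.5 -364.5   27. ] 128.0
```

Call:
step_arm(
  plan=[0.03, 0.01, 1.34, 0, 0, -0.11, 0.03, 0.01, 1.34, 0, 0, -0.11, 0.03, 0.01, 1.34, 0, 0, -0.111, 0.02, 0.02, 1.34, 0, 0, -0.11, 0.02, 0.02, 1.34, 0, 0, -0.111],
  hand=7.5,
)

```text
time_s: 5.17
ee_pos: [452.5, -365.1, 102.7]
ee_rot: [180.0, 0.0, 122.0]
force: [0.3, 0.2, -0.6]
gripper_width: 74.9
gripper_force: 0.0
```

Call:
step_arm(
  plan=[0.02, 0.02, 1.34, 0, 0, -0.11, 0, 0, 0, 0, 0, 0, 0, 0, 0, 0, 0, 0],
)

```text
time_s: 5.42
ee_pos: [452.3, -364.7, 89.3]
ee_rot: [-180.0, -0.1, 127.8]
force: [-0.1, -0.7, 0.3]
gripper_width: 74.9
gripper_force: 0.0
```

```bash
python3 - <<'E'
from h import *
p=viewer.grab_frame('wrist'); s=sensors.state(); print(s['ee_pos'],s['ee_rot'],s['time_s'])
for k in('walnut','half_shell'):
    print(k,[(round(a['score'],2),[round(v) for v in a['location']],onz(p,a['location'],Z[k])[:2].tolist()) for a in viewer.pinpoint(k,p)[:4]])
c=[int(v) for v in proj(p,[452,-365,28])]; print(c, proj(p,[*s['ee_pos'][:2],41]))
Rz=R.from_euler('z',s['ee_rot'][2]-90,degrees=True).as_matrix()
im=p['img'].copy()
y0,x0=max(0,c[1]-60),max(0,c[0]-80); im=cv2.resize(im[y0:c[1]+60,x0:c[0]+80],None,fx=5,fy=5,interpolation=2)
P=[((np.array(proj(p,np.array([452.5,-364.5,0])+Rz@np.array([a,b,z])))-[x0,y0])*5).astype(int) for z in(13,41) for a,b in((20,6),(20,-6),(-20,-6),(-20,6))]
cv2.polylines(im,[np.array(P[4:])],True,(0,255,0),1);cv2.polylines(im,[np.array(P[:4])],True,(0,0,255),1)
cv2.imwrite('pics/f.png',im[:,:,::-1])
E
```

```text
[ 452.8112816  -365.30658526   90.14958754] [1.79985198e+02 4.16942223e-02 1.27799523e+02] 5.4667
walnut [(0.97, [379, 131], [471.2, -250.9]), (0.82, [211, 304], [451.9, -482.7]), (0.79, [284, 218], [453.8, -363.3]), (0.69, [218, 114], [352.8, -324.6])]
half_shell [(0.64, [283, 216], [452.5, -362.4])]
[281, 224] [np.float64(281.86938545453694), np.float64(230.21752898209377)]
```

View pics/f.png

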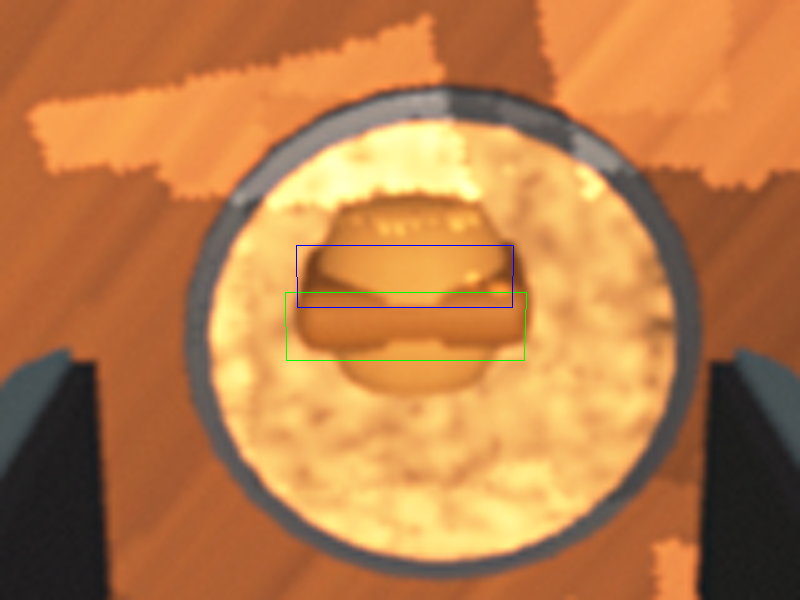

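The overlay shows the seam parallel to the finger line, with the ridge from (298,320) to (528,320). It sits about 1 mm to the right and 1 mm up from my guess. I'll descend and grip.

Call:
step_arm(
  plan=[0.08, 0.12, 1.5, 0, 0, 0, 0, 0, 1.6, 0, 0, 0, 0, 0, 1.6, 0, 0, 0, 0, 0, 1.2, 0, 0, 0, 0, 0, 0.4, 0, 0, 0],
)

```text
time_s: 5.98
ee_pos: [452.5, -363.5, 25.6]
ee_rot: [-180.0, -0.1, 127.9]
force: [0.4, 0.3, 0.2]
gripper_width: 74.9
gripper_force: 0.0
```

Call:
step_arm(
  plan=[0, 0, 0, 0, 0, 0, 0, 0, 0, 0, 0, 0, 0, 0, 0, 0, 0, 0, 0, 0, 0, 0, 0, 0],
  hand=3.5,
  newtons=10,
)

```text
time_s: 6.32
ee_pos: [453.6, -364.5, 27.6]
ee_rot: [180.0, 0.1, 127.9]
force: [0.0, 0.5, -0.4]
gripper_width: 51.3
gripper_force: 0.0
```

Call:
step_arm(
  plan=[0, 0, 0, 0, 0, 0, 0, 0, 0, 0, 0, 0, 0, 0, 0, 0, 0, 0, 0, 0, 0, 0, 0, 0],
)

```text
time_s: 6.65
ee_pos: [453.4, -364.2, 27.1]
ee_rot: [180.0, 0.1, 127.9]
force: [0.3, 0.2, 2.3]
gripper_width: 39.6
gripper_force: 10.0
```

```bash
python3 plan.py 5 453 -364 130 128 9 600 -130 140 97
```

```text
[0.01,0,-2.06,0,0,0,0.01,0,-2.06,0,0,0,0,-0.01,-2.06,0,0,0,0.01,0,-2.06,0,0,-0.001,0,-0.01,-2.05,0,0,0]
[1.04,2.89,-0.11,0,0,0.06,1.22,2.82,-0.11,0,0,0.06,1.38,2.74,-0.11,0,0,0.06,1.55,2.65,-0.11,0,0,0.06,1.7,2.56,-0.11,0,0,0.06]
[1.85,2.45,-0.11,0,0,0.06,1.99,2.33,-0.11,0,0,0.06,2.13,2.21,-0.12,0,0,0.06,2.27,2.08,-0.11,0,0,0.061]
end [ 600. -130.  140.] 96.99
```

Call:
step_arm(
  plan=[0, 0, -1, 0, 0, 0, 0, 0, -2.3, 0, 0, 0, 0, 0, -2.3, 0, 0, 0, 0, 0, -2.3, 0, 0, 0, 0, 0, -2.4, 0, 0, 0],
)

```text
time_s: 7.07
ee_pos: [452.5, -363.7, 130.8]
ee_rot: [-180.0, -0.0, 127.9]
force: [0.9, 0.2, 0.4]
gripper_width: 39.3
gripper_force: 10.0
```

Call:
step_arm(
  plan=[1.04, 2.89, -0.11, 0, 0, 0.06, 1.22, 2.82, -0.11, 0, 0, 0.06, 1.38, 2.74, -0.11, 0, 0, 0.06, 1.55, 2.65, -0.11, 0, 0, 0.06, 1.7, 2.56, -0.11, 0, 0, 0.06],
)

```text
time_s: 7.48
ee_pos: [535.1, -232.8, 135.7]
ee_rot: [180.0, 0.0, 110.5]
force: [-0.8, 1.0, -0.2]
gripper_width: 39.0
gripper_force: 10.0
```

Call:
step_arm(
  plan=[1.85, 2.45, -0.11, 0, 0, 0.06, 1.99, 2.33, -0.11, 0, 0, 0.06, 2.13, 2.21, -0.12, 0, 0, 0.06, 2.27, 2.08, -0.11, 0, 0, 0.061, 0, 0, 0, 0, 0, 0],
)

```text
time_s: 7.9
ee_pos: [602.8, -125.5, 140.1]
ee_rot: [179.8, -0.1, 97.1]
force: [-0.0, -0.2, 0.6]
gripper_width: 39.2
gripper_force: 10.0
```

```bash
python3 - <<'E'
from h import *
for i in range(2):
    p=viewer.grab_frame('wrist'); s=sensors.state(); print(s['ee_pos'],s['ee_rot'],s['time_s'],s['gripper_width'])
    for k in('cracker','hinge','anvil_mid','pocket','handle','handle_push','nose'):
        print(k,[(round(a['score'],2),[round(v) for v in a['location']],onz(p,a['location'],Z[k])[:2].tolist()) for a in viewer.pinpoint(k,p)[:3]])
save(p,'g.png')
E
```

```text
[ 601.22676189 -127.76155344  139.9189861 ] [ 1.79966264e+02 -4.43465423e-03  9.71635617e+01] 7.95 39.173918902705125
cracker [(0.83, [297, 160], [613.1, -77.0])]
hinge [(0.85, [375, 165], [690.9, -68.9])]
anvil_mid [(0.91, [300, 183], [617.6, -96.1])]
pocket [(0.93, [296, 157], [611.0, -72.7])]
handle [(0.64, [375, 166], [690.6, -70.2])]
handle_push [(0.9, [219, 30], [526.4, 31.5])]
nose [(0.97, [313, 122], [622.3, -35.8]), (0.54, [219, 30], [526.2, 31.4])]
[ 599.6475937  -130.93032274  139.64051334] [-1.79996146e+02 -8.00385271e-04  9.68588496e+01] 8.35 39.18337920066383
cracker [(0.65, [302, 160], [615.0, -81.9])]
hinge [(0.57, [381, 162], [691.9, -71.9])]
anvil_mid [(0.85, [301, 179], [614.1, -97.8])]
pocket [(0.92, [302, 154], [613.2, -74.3])]
handle [(0.86, [383, 159], [693.8, -68.9])]
handle_push [(0.64, [223, 22], [526.9, 32.4])]
nose [(0.78, [316, 117], [620.9, -37.2])]
```

View pics/g.png

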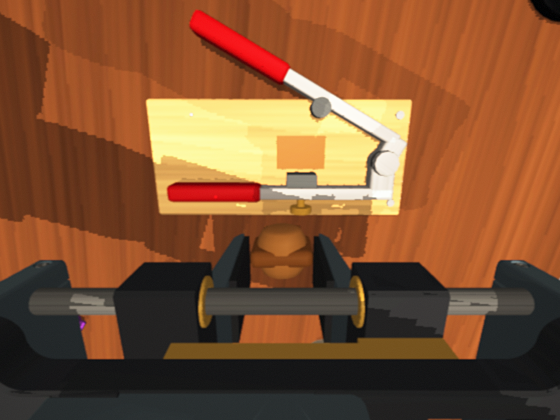

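The wrist view shows the board with corners at (147,99), (411,99), (398,215) and (160,215). The pocket patch is at (301,153), the anvil at (301,181), the nose at (320,107), the pin at (385,162) and the red swinging grip from (195,20) to (285,75). The walnut is held between the fingers at (282,250).

```bash
python3 - <<'E'
from h import *
p=viewer.grab_frame('wrist'); s=sensors.state(); print(s['ee_pos'],s['ee_rot'][2])
im=p['img'].astype(int); hsv=cv2.cvtColor(p['img'],cv2.COLOR_RGB2HSV)
# pocket patch
roi=p['img'][132:174,272:332]; print(roi[5,10],roi[20,30],roi[38,55],p['img'][150,240])
B=[onz(p,u,12) for u in((147,99),(411,99),(398,215),(160,215))]; print('board',B, np.mean(B,0))
for a,b in((0,1),(3,2)): d=B[b]-B[a]; print('yaw',np.degrees(np.arctan2(d[1],d[0])),np.linalg.norm(d))
m=((abs(im-np.array(p['img'][152,301]).astype(int)).sum(2))<60).astype(np.uint8)
n,l,st,c=cv2.connectedComponentsWithStats(m); i=l[152,301]; print(st[i],c[i]); 
ys,xs=np.where(l==i); W=np.array([onz(p,u,12)[:2] for u in zip(xs,ys)],np.float32); r=cv2.minAreaRect(W); print('patch',r)
# reds
red=((hsv[...,0]<6)|(hsv[...,0]>174))&(hsv[...,1]>180)&(hsv[...,2]>110)
n,l,st,c=cv2.connectedComponentsWithStats(red.astype(np.uint8))
for j in range(1,n):
    if st[j,4]>400:
        ys,xs=np.where(l==j); W=np.array([onz(p,u,33)[:2] for u in zip(xs,ys)],np.float32); print(st[j],cv2.minAreaRect(W), cv2.boxPoints(cv2.minAreaRect(W)).round(0).tolist())
print('pin top',onz(p,(385,163),43),'nose top',onz(p,(321,108),36),'anvil face', onz(p,(302,173),39))
E
```

```text
[ 600.09084871 -130.06310761  139.53366392] 96.92986080201293
[246 176  86] [243 165  78] [253 230 133] [253 251 168]
board [array([454.2, -38.7,  12. ]), array([713.4,  -7.4,  12. ]), array([ 728.2, -126.1,   12. ]), array([ 467.6, -157.5,   12. ])] [590.85  -82.425  12.   ]
yaw 6.885480065853731 261.08299446727665
yaw 6.870514512932782 262.48489480349156
[ 276  137   49   34 1583] [299.7087808  153.01642451]
patch ((611.4655151367188, -73.33369445800781), (49.53181076049805, 33.815887451171875), 6.888258457183838)
[ 189   11  101   72 2341] ((544.1495361328125, 13.242084503173828), (17.743303298950195, 93.70085906982422), 67.93209075927734) [[497.0, 23.0], [584.0, -13.0], [591.0, 4.0], [504.0, 39.0]]
[ 167  185   92   17 1532] ((528.0404052734375, -120.82801818847656), (92.05755615234375, 16.530345916748047), 6.880107402801514) [[481.0, -118.0], [483.0, -135.0], [575.0, -124.0], [573.0, -107.0]]
pin top [690.4 -69.9  43. ] nose top [623.5 -28.2  36. ] anvil face [614.2 -89.2  39. ]
```

```bash
python3 plan.py 4 611.3 -71.3 80 96.9 5 611.3 -71.3 36 96.9
```

```text
[1.42,0.46,1.49,0,0,0,1.43,0.45,1.49,0,0,0,1.42,0.46,1.49,0,0,0,1.43,0.45,1.48,0,0,0.001,0,0,0.88,0,0,0]
[0,0,0.88,0,0,0,0,0,0.88,0,0,0,0,0,0.88,0,0,0,0,0,0.88,0,0,0]
end [611.3 -71.3  36. ] 96.87
```

Call:
step_arm(
  plan=[1.42, 0.46, 1.49, 0, 0, 0, 1.43, 0.45, 1.49, 0, 0, 0, 1.42, 0.46, 1.49, 0, 0, 0, 1.43, 0.45, 1.48, 0, 0, 0, 0, 0, 0, 0, 0, 0],
)

```text
time_s: 9.17
ee_pos: [609.5, -68.6, 77.0]
ee_rot: [-179.7, -0.1, 97.1]
force: [-0.9, -0.1, -0.6]
gripper_width: 39.2
gripper_force: 10.0
```

```bash
python3 - <<'E'
from h import *
q=[]
p=viewer.grab_frame('wrist'); 
for i in range(4): q.append(np.r_[sensors.state()['ee_pos'],sensors.state()['ee_rot'][2]]); viewer.grab_frame('top')
print(np.mean(q,0).round(1),np.std(q,0).round(1))
save(p,'i.png')
c=[int(v) for v in proj(p,[612,-73,12])]; print(c); y0,x0=max(0,c[1]-60),max(0,c[0]-100)
im=p['img'][y0:y0+150,x0:x0+200]; print(x0,y0); cv2.imwrite('pics/j.png',cv2.resize(im,None,fx=4,fy=4,interpolation=2)[:,:,::-1])
E
```

```text
[611.3 -71.2  80.   97. ] [0.7 0.7 0.9 0. ]
[285, 227]
185 167
```

View pics/j.png

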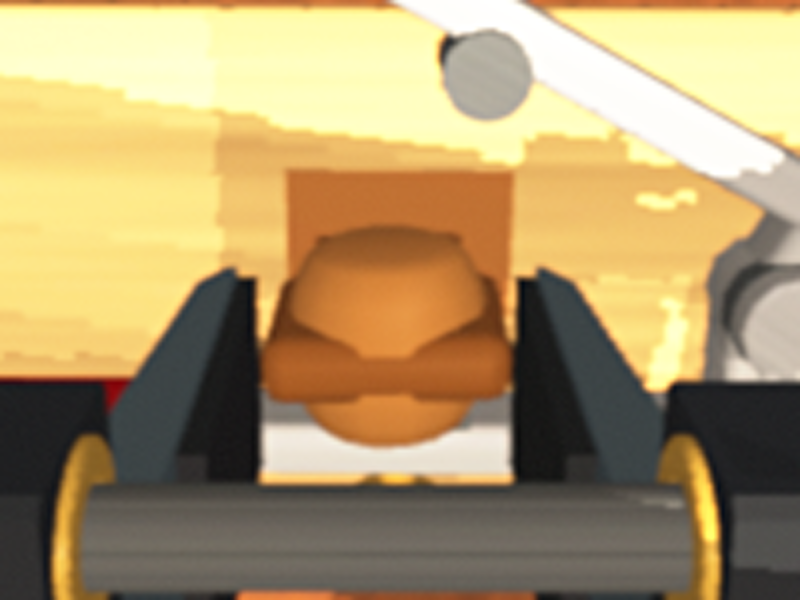

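The crop shows the walnut held over the pocket patch (288–513, 170+), clear of the nose at (487,75) and the swinging arm. I'll shift about 1 mm away from the anvil and lower it.

Call:
step_arm(
  plan=[0.1, 0.1, 0.8, 0, 0, 0, 0, 0, 0.9, 0, 0, 0, 0, 0, 0.9, 0, 0, 0, 0, 0, 0.9, 0, 0, 0, 0, 0, 0.8, 0, 0, 0],
)

```text
time_s: 9.83
ee_pos: [611.5, -70.2, 35.5]
ee_rot: [-179.9, -0.0, 96.9]
force: [-0.6, 0.0, -0.9]
gripper_width: 39.6
gripper_force: 10.0
```

Call:
step_arm(
  plan=[0, 0, 0.15, 0, 0, 0, 0, 0, 0.1, 0, 0, 0, 0, 0, 0.1, 0, 0, 0, 0, 0, 0, 0, 0, 0, 0, 0, 0, 0, 0, 0],
)

```text
time_s: 10.25
ee_pos: [612.5, -70.1, 33.9]
ee_rot: [179.9, 0.0, 96.9]
force: [-0.1, -0.5, 0.1]
gripper_width: 39.2
gripper_force: 10.0
```

Call:
step_arm(
  plan=[0, 0, 0.05, 0, 0, 0, 0, 0, 0.05, 0, 0, 0, 0, 0, 0, 0, 0, 0],
)

```text
time_s: 10.5
ee_pos: [612.2, -70.1, 32.7]
ee_rot: [180.0, -0.0, 96.9]
force: [0.5, 0.7, -0.9]
gripper_width: 39.2
gripper_force: 10.0
```

Call:
step_arm(
  plan=[0, 0, 0.05, 0, 0, 0, 0, 0, 0.05, 0, 0, 0, 0, 0, 0.03, 0, 0, 0, 0, 0, 0, 0, 0, 0],
)

```text
time_s: 10.83
ee_pos: [612.2, -70.1, 31.2]
ee_rot: [-180.0, -0.0, 96.9]
force: [0.4, -0.1, -1.2]
gripper_width: 39.4
gripper_force: 10.0
```

Call:
step_arm(
  plan=[0, 0, 0.02, 0, 0, 0, 0, 0, 0, 0, 0, 0],
)

```text
time_s: 11.0
ee_pos: [612.1, -70.1, 31.1]
ee_rot: [-180.0, -0.0, 96.9]
force: [-0.2, -0.3, 0.8]
gripper_width: 39.0
gripper_force: 10.0
```

Call:
step_arm(
  plan=[0, 0, 0, 0, 0, 0, 0, 0, 0, 0, 0, 0, 0, 0, 0, 0, 0, 0, 0, 0, 0, 0, 0, 0],
  hand=5.4,
)

```text
time_s: 11.33
ee_pos: [612.2, -70.1, 31.0]
ee_rot: [180.0, -0.0, 96.9]
force: [1.2, 1.1, 0.7]
gripper_width: 54.2
gripper_force: 0.0
```

Call:
step_arm(
  plan=[0, 0, -0.4, 0, 0, 0, 0, 0, -1.0, 0, 0, 0, 0, 0, -1.8, 0, 0, 0, 0, 0, -2.5, 0, 0, 0, 0, 0, -2.5, 0, 0, 0],
)

```text
time_s: 11.75
ee_pos: [611.9, -70.1, 114.4]
ee_rot: [-180.0, -0.0, 96.9]
force: [0.1, 0.0, 0.5]
gripper_width: 54.0
gripper_force: 0.0
```

```bash
python3 - <<'E'
from h import *
p=viewer.grab_frame('wrist'); s=sensors.state(); print(s['ee_pos'],s['ee_rot'],s['time_s'])
for k in('walnut','half_shell','nose','handle_push','handle','anvil_mid'):
    z=12 if k in('walnut','half_shell') else Z[k]
    print(k,[(round(a['score'],2),onz(p,a['location'],z)[:2].tolist()) for a in viewer.pinpoint(k,p)[:3]])
q=viewer.grab_frame('side')
c=[int(v) for v in proj(q,[600,-65,25])]
a=cv2.resize(q['img'][c[1]-40:c[1]+40,c[0]-60:c[0]+60],None,fx=5,fy=5,interpolation=2)
save(p,'k0.png'); cv2.imwrite('pics/k.png',np.hstack([cv2.resize(p['img'],(400,300)),cv2.resize(a,(400,300))])[:,:,::-1])
E
```

```text
[615.46112186 -70.53207382 120.42649625] [1.79428841e+02 1.38792633e-01 9.69299407e+01] 11.8
walnut [(0.64, [614.7, -70.3])]
half_shell [(0.65, [610.4, -66.4])]
nose [(0.9, [621.5, -36.9])]
handle_push [(0.9, [524.9, 29.7])]
handle [(0.86, [692.0, -70.1])]
anvil_mid [(0.84, [613.2, -95.2])]
```

View pics/k.png

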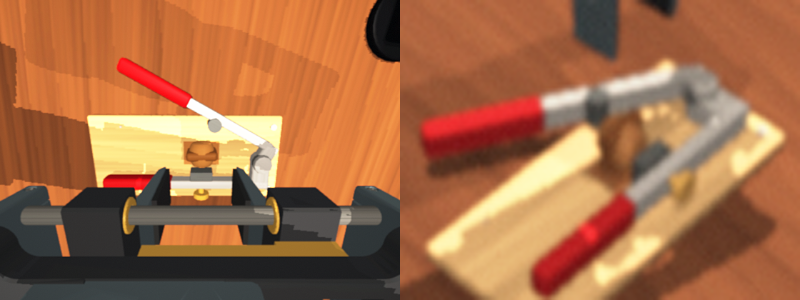

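The wrist view shows the walnut standing in the pocket in front of the anvil, seam lengthwise. The side view shows the same between the nose and the anvil pad. Next I'll close the fingers and come down outside the red grip.

```bash
python3 plan.py 6 538.4 59.8 110 68 5 538.4 59.8 31 68
```

```text
[2.29,-0.95,0.03,0,0,0.084,2.21,-1.13,0.03,0,0,0.084,2.1,-1.32,0.03,0,0,0.084,1.99,-1.49,0.03,0,0,0.084,1.86,-1.65,0.04,0,0,0.084]
[1.71,-1.79,0.03,0,0,0.085,0,0,1.58,0,0,0,0,0,1.58,0,0,0,0,0,1.58,0,0,0,0,0,1.58,0,0,0]
[0,0,1.58,0,0,0]
end [538.4  59.8  31. ] 68.0
```

Call:
step_arm(
  plan=[2.29, -0.95, 0.03, 0, 0, 0.084, 2.21, -1.13, 0.03, 0, 0, 0.084, 2.1, -1.32, 0.03, 0, 0, 0.084, 1.99, -1.49, 0.03, 0, 0, 0.084, 1.86, -1.65, 0.04, 0, 0, 0.084],
  hand=0,
  newtons=20,
)

```text
time_s: 12.57
ee_pos: [550.1, 38.9, 110.4]
ee_rot: [-179.9, 0.0, 72.6]
force: [0.7, 0.0, 0.6]
gripper_width: 24.0
gripper_force: 0.0
```

Call:
step_arm(
  plan=[1.71, -1.79, 0.03, 0, 0, 0.085, 0, 0, 0, 0, 0, 0, 0, 0, 1.0, 0, 0, 0, 0, 0, 0, 0, 0, 0],
)

```text
time_s: 12.9
ee_pos: [538.3, 59.3, 99.1]
ee_rot: [-179.8, 0.1, 68.1]
force: [-0.8, -0.5, -0.6]
gripper_width: 0.4
gripper_force: 0.0
```

```bash
python3 - <<'E'
from h import *
p=viewer.grab_frame('wrist'); s=sensors.state(); print(s['ee_pos'],s['ee_rot'],s['time_s'],s['gripper_width'])
for k in('nose','handle_push','handle','hinge'):
    print(k,[(round(a['score'],2),onz(p,a['location'],Z[k])[:2].tolist()) for a in viewer.pinpoint(k,p)[:3]])
hsv=cv2.cvtColor(p['img'],cv2.COLOR_RGB2HSV)
red=((hsv[...,0]<6)|(hsv[...,0]>174))&(hsv[...,1]>180)&(hsv[...,2]>110)
n,l,st,c=cv2.connectedComponentsWithStats(red.astype(np.uint8))
for j in range(1,n):
    if st[j,4]>400:
        ys,xs=np.where(l==j); W=np.array([onz(p,u,36)[:2] for u in zip(xs,ys)],np.float32); r=cv2.minAreaRect(W); print(st[j],r,cv2.boxPoints(r).round(0).tolist())
E
python3 plan.py 5 538.4 59.8 31 68
```

```text
[538.65493621  59.04539203  99.54534413] [-1.79857373e+02  8.97477320e-02  6.80183275e+01] 12.95 0.7160094038688991
nose [(0.64, [620.2, -42.1])]
handle_push [(0.86, [526.9, 29.2])]
handle [(0.89, [691.5, -70.2])]
hinge []
[302 249  57  14 749] ((566.15283203125, 13.857002258300781), (12.977250099182129, 51.481712341308594), 68.0645980834961) [[540.0, 17.0], [588.0, -2.0], [592.0, 10.0], [545.0, 29.0]]
[0,-0.03,1.4,0,0,0,0.01,-0.03,1.4,0,0,0,0,-0.03,1.4,0,0,0,0.01,-0.03,1.4,0,0,0,0,-0.03,1.4,0,0,-0.001]
end [538.4  59.8  31. ] 68.0
```

Call:
step_arm(
  plan=[0, 0, 1.4, 0, 0, 0, 0, 0, 1.6, 0, 0, 0, 0, 0, 1.6, 0, 0, 0, 0, 0, 1.5, 0, 0, 0, 0, 0, 0.8, 0, 0, 0],
)

```text
time_s: 13.57
ee_pos: [538.6, 59.2, 30.6]
ee_rot: [-179.9, 0.1, 68.0]
force: [1.3, 0.4, 1.0]
gripper_width: 0.2
gripper_force: 0.0
```

Call:
step_arm(
  plan=[0, 0, 0, 0, 0, 0, -0.5, 0, 0, 0, 0, 0, -0.3, 0, 0, 0, 0, 0, -0.2, 0, 0, 0, 0, 0],
)

```text
time_s: 13.9
ee_pos: [536.1, 49.9, 33.1]
ee_rot: [179.9, -0.0, 68.0]
force: [0.4, -0.3, -0.8]
gripper_width: 0.7
gripper_force: 0.0
```

Call:
step_arm(
  plan=[-0.1, 0, 0, 0, 0, 0, -0.1, 0, 0, 0, 0, 0],
)

```text
time_s: 14.07
ee_pos: [535.1, 48.4, 32.8]
ee_rot: [179.9, -0.0, 68.0]
force: [0.1, -0.2, 0.0]
gripper_width: 0.2
gripper_force: 0.0
```

Call:
step_arm(
  plan=[-0.1, 0, 0, 0, 0, 0, -0.1, 0, 0, 0, 0, 0],
)

```text
time_s: 14.23
ee_pos: [534.2, 46.7, 32.4]
ee_rot: [180.0, -0.0, 68.0]
force: [1.0, 0.5, 0.7]
gripper_width: 0.2
gripper_force: 0.0
```

Call:
step_arm(
  plan=[-0.1, 0, 0, 0, 0, 0, -0.1, 0, 0, 0, 0, 0],
)

```text
time_s: 14.4
ee_pos: [533.3, 44.9, 32.2]
ee_rot: [180.0, -0.0, 68.0]
force: [0.4, 0.0, -0.2]
gripper_width: 0.1
gripper_force: 0.0
```

Call:
step_arm(
  plan=[-0.1, 0, 0, 0, 0, 0, -0.1, 0, 0, 0, 0, 0],
)

```text
time_s: 14.57
ee_pos: [532.5, 43.0, 32.1]
ee_rot: [-180.0, -0.0, 68.0]
force: [-0.6, -0.0, -0.7]
gripper_width: 0.7
gripper_force: 0.0
```

Call:
step_arm(
  plan=[-0.2, -0.05, 0, 0, 0, -0.01, -0.3, -0.07, 0, 0, 0, -0.016, -0.3, -0.07, 0, 0, 0, -0.016],
)

```text
time_s: 14.82
ee_pos: [527.6, 36.0, 32.1]
ee_rot: [-180.0, 0.0, 70.5]
force: [0.1, 0.0, -0.6]
gripper_width: 0.5
gripper_force: 0.0
```

Call:
step_arm(
  plan=[-0.3, -0.07, 0, 0, 0, -0.016, -0.3, -0.07, 0, 0, 0, -0.016, -0.2, -0.05, 0, 0, 0, -0.01],
)

```text
time_s: 15.07
ee_pos: [523.2, 28.9, 32.1]
ee_rot: [-180.0, 0.0, 72.9]
force: [0.2, -0.8, 0.3]
gripper_width: 0.6
gripper_force: 0.0
```

```bash
cat > st.py <<'E'
from h import *
f=[];q=[]
for i in range(3): 
    p=viewer.grab_frame('wrist'); s=sensors.state(); f.append(s['force']); q.append(np.r_[s['ee_pos'],s['ee_rot'][2]])
f=np.mean(f,0); q=np.mean(q,0); yh=np.radians(q[3]-90); 
d=q[:2]-[691.0,-69.8]; c,sn=np.cos(yh),np.sin(yh)
print('pos',q.round(1),'local',(c*d[0]+sn*d[1]).round(1),(-sn*d[0]+c*d[1]).round(1),'phi',round(np.radians(6.88)-yh,3),'F along handle y',round(-sn*f[0]+c*f[1],2),f.round(2),s['time_s'])
for k in('nose','handle_push'): print(k,[(round(a['score'],2),onz(p,a['location'],Z[k])[:2].tolist()) for a in viewer.pinpoint(k,p)[:2]])
E
python3 st.py
```

```text
pos [523.2  28.9  32.2  72.8] local -189.5 44.8 phi 0.42 F along handle y -0.37 [-0.34 -0.29  0.22] 15.2167
nose [(0.98, [622.4, -41.4])]
handle_push [(0.6, [527.8, 30.6])]
```

```bash
cat >> st.py <<'E'
hsv=cv2.cvtColor(p['img'],cv2.COLOR_RGB2HSV)
red=((hsv[...,0]<6)|(hsv[...,0]>174))&(hsv[...,1]>180)&(hsv[...,2]>110)
n,l,st,cc=cv2.connectedComponentsWithStats(red.astype(np.uint8))
for j in range(1,n):
    if st[j,4]>200:
        ys,xs=np.where(l==j); W=np.array([onz(p,u,36)[:2] for u in zip(xs,ys)],np.float32); r=cv2.minAreaRect(W); print(st[j],[np.round(v,1) for v in r],cv2.boxPoints(r).round(0).tolist())
E
python3 st.py; python3 - <<'E'
from h import *
p=viewer.grab_frame('side'); c=[int(v) for v in proj(p,[560,0,25])]
r=viewer.pinpoint('handle_push',p); print([(a['score'],onz(p,a['location'],25)) for a in r], [(a['score'],onz(p,a['location'],25)) for a in viewer.pinpoint('nose',p)])
cv2.imwrite('pics/m.png',cv2.resize(p['img'][c[1]-60:c[1]+60,c[0]-80:c[0]+80],None,fx=5,fy=5,interpolation=2)[:,:,::-1])
E
```

```text
pos [523.6  29.4  32.2  72.8] local -189.2 45.3 phi 0.42 F along handle y 0.11 [-0.1   0.15  0.13] 15.4667
nose [(0.95, [622.6, -41.3])]
handle_push [(0.82, [527.5, 30.6])]
[ 300  244   89   38 1698] [array([560.6,  12.4]), array([22.2, 62. ]), np.float64(64.4)] [[528.0, 16.0], [584.0, -11.0], [593.0, 9.0], [537.0, 36.0]]
[(0.83, array([526.1,  34.9,  25. ])), (0.39, array([465.7, 309.9,  25. ]))] [(0.84, array([629.3, -22.8,  25. ]))]
```

View pics/m.png

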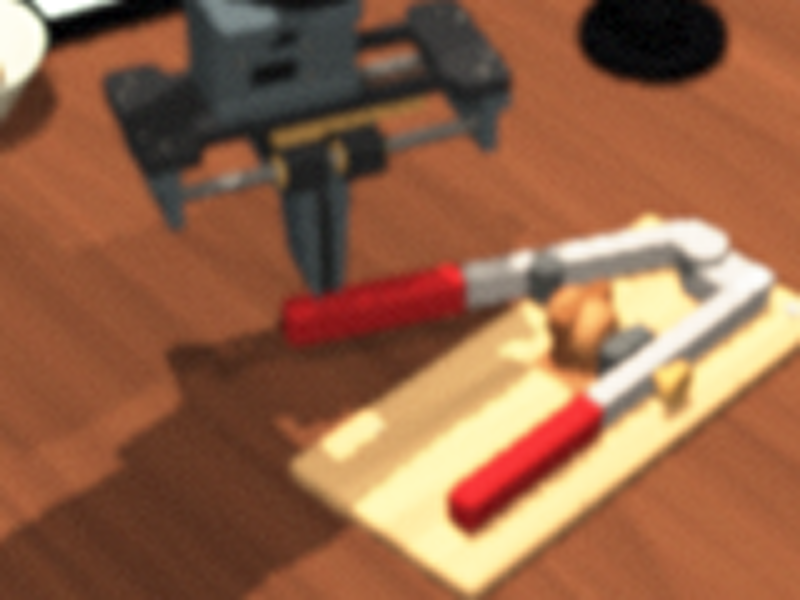

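The side view shows the finger tip at (325,290), just behind the red grip, and the nut standing at (580,320). The grip seems not to have moved yet. I'll fit the handle angle to the red mask and project the fingers.

```bash
cat > fit.py <<'E'
from h import *
from scipy.optimize import minimize
H=np.array([691.0,-69.8]); CY=np.radians(6.88)
def grip(phi):
    a=CY-phi; c,s=np.cos(a),np.sin(a)
    return [np.array([H[0]+c*x-s*y,H[1]+s*x+c*y,25+z]) for x in(-215,-120) for y in(14,32) for z in(-12,12)]
def fit(cam,lo=-.02,hi=.62):
    p=viewer.grab_frame(cam); hsv=cv2.cvtColor(p['img'],cv2.COLOR_RGB2HSV)
    red=(((hsv[...,0]<6)|(hsv[...,0]>174))&(hsv[...,1]>170)&(hsv[...,2]>70)).astype(np.uint8)
    out=[]
    for phi in np.arange(lo,hi,.005):
        m=np.zeros(red.shape,np.uint8); P=np.array([proj(p,X) for X in grip(phi)])
        cv2.fillConvexPoly(m,cv2.convexHull((P*16).round().astype(np.int32)),1,shift=4)
        d=cv2.dilate(m,np.ones((7,7)))
        out.append(((m&red).sum()/((m|(red&d)).sum()+1),round(phi,3)))
    return sorted(out)[::-1][:3],p
if __name__=='__main__':
    for cam in('side','top','wrist'):
        r,p=fit(cam); print(cam,[(round(a,2),b) for a,b in r])
        if cam=='side':
            c=[int(v) for v in proj(p,[560,0,25])]
            e=sensors.state()['ee_pos']; print('tip crop',[(z,((np.array(proj(p,[e[0],e[1],z]))-[c[0]-80,c[1]-60])*5).round()) for z in(18,28,40,60)])
E
python3 fit.py
```

```text
side [(np.float64(0.77), np.float64(0.5)), (np.float64(0.76), np.float64(0.505)), (np.float64(0.76), np.float64(0.51))]
tip crop [(18, array([312., 316.])), (28, array([311., 301.])), (40, array([310., 283.])), (60, array([309., 251.]))]
top [(np.float64(0.0), np.float64(0.615)), (np.float64(0.0), np.float64(0.61)), (np.float64(0.0), np.float64(0.605))]
wrist [(np.float64(0.37), np.float64(0.51)), (np.float64(0.36), np.float64(0.505)), (np.float64(0.36), np.float64(0.515))]
```

```bash
python3 - <<'E'
from fit import *
p=viewer.grab_frame('side'); s=sensors.state(); print(s['ee_pos'],s['ee_rot'],s['force'],s['time_s'],env.finger_overhang)
c=[int(v) for v in proj(p,[560,0,25])]; o=np.array([c[0]-80,c[1]-60])
cr=lambda X:((np.array(proj(p,X))-o)*5).round().tolist()
for phi in(.505,.42): print(phi,'hull',[cr(X) for X in grip(phi)])
a=cv2.imread('pics/b.png')[:,:,::-1]; b=p['img']
for im in(a,b):
    hsv=cv2.cvtColor(np.ascontiguousarray(im),cv2.COLOR_RGB2HSV); red=(((hsv[...,0]<6)|(hsv[...,0]>174))&(hsv[...,1]>170)&(hsv[...,2]>70)).astype(np.uint8)
    n,l,st,cc=cv2.connectedComponentsWithStats(red); print([(x.tolist(),((q-o)*5).round().tolist()) for x,q in zip(st,cc) if 60<x[4]<3000])
T=R.from_euler('xyz',s['ee_rot'],degrees=True).as_matrix()
for x in(-16,16):
  for y in(-13.5,13.5):
    for z in(14,-40): print('finger',x,y,z,cr(s['ee_pos']+T@np.array([x,y,z])))
E
```

```text
[523.48078674  29.32160659  32.11475579] [-1.79996030e+02 -3.87280336e-03  7.28113821e+01] [-0.78269762  0.15547723  0.05203286] 15.9167 14.0
0.505 hull [[277.0, 351.0], [274.0, 315.0], [268.0, 329.0], [265.0, 292.0], [458.0, 314.0], [458.0, 278.0], [447.0, 293.0], [447.0, 256.0]]
0.42 hull [[285.0, 375.0], [283.0, 338.0], [273.0, 352.0], [271.0, 316.0], [463.0, 327.0], [463.0, 291.0], [449.0, 306.0], [449.0, 269.0]]
[([260, 191, 37, 18, 409], [370.0, 303.0]), ([294, 218, 30, 27, 297], [522.0, 461.0]), ([500, 253, 19, 42, 106], [1524.0, 674.0])]
[([260, 191, 37, 18, 391], [371.0, 305.0]), ([294, 218, 30, 27, 296], [523.0, 461.0]), ([499, 253, 20, 44, 112], [1523.0, 677.0])]
finger -16 -13.5 14 [297.0, 342.0]
finger -16 -13.5 -40 [293.0, 258.0]
finger -16 13.5 14 [348.0, 329.0]
finger -16 13.5 -40 [345.0, 245.0]
finger 16 -13.5 14 [276.0, 304.0]
finger 16 -13.5 -40 [271.0, 220.0]
finger 16 13.5 14 [326.0, 291.0]
finger 16 13.5 -40 [323.0, 207.0]
```

```bash
python3 - <<'E'
from fit import *
w=viewer.grab_frame('wrist'); t=viewer.grab_frame('top'); q=viewer.grab_frame('side')
e=sensors.state()['ee_pos']
def crop(p,X,h,wd,s):
    c=[int(v) for v in proj(p,X)]; y=max(0,c[1]-h); x=max(0,c[0]-wd); return cv2.resize(p['img'][y:y+2*h,x:x+2*wd],None,fx=s,fy=s,interpolation=2),(x,y)
a,oa=crop(w,e,75,100,4)
b,ob=crop(q,[540,15,30],25,33,6); print(oa,ob,a.shape,b.shape)
im=np.zeros((600,800,3),np.uint8); im[:600,:800]=a[:600,:800]; im[:300,:396]=b[:300,:396]
save(w,'w.png'); save(q,'q.png'); cv2.imwrite('pics/n.png',im[:,:,::-1])
T=R.from_euler('xyz',sensors.state()['ee_rot'],degrees=True).as_matrix()
print([((np.array(proj(w,e+T@np.array([x,y,14])))-oa)*4).round().tolist() for x in(-16,16) for y in(-13.5,13.5)])
print([((np.array(proj(w,X))-oa)*4).round().tolist() for X in grip(.505)])
E
```

```text
(183, 176) (241, 173) (600, 800, 3) (300, 396, 3)
[[328.0, 351.0], [475.0, 351.0], [325.0, 186.0], [478.0, 186.0]]
[[275.0, 325.0], [261.0, 384.0], [280.0, 235.0], [267.0, 286.0], [775.0, 363.0], [819.0, 427.0], [792.0, 275.0], [839.0, 330.0]]
```

View pics/n.png

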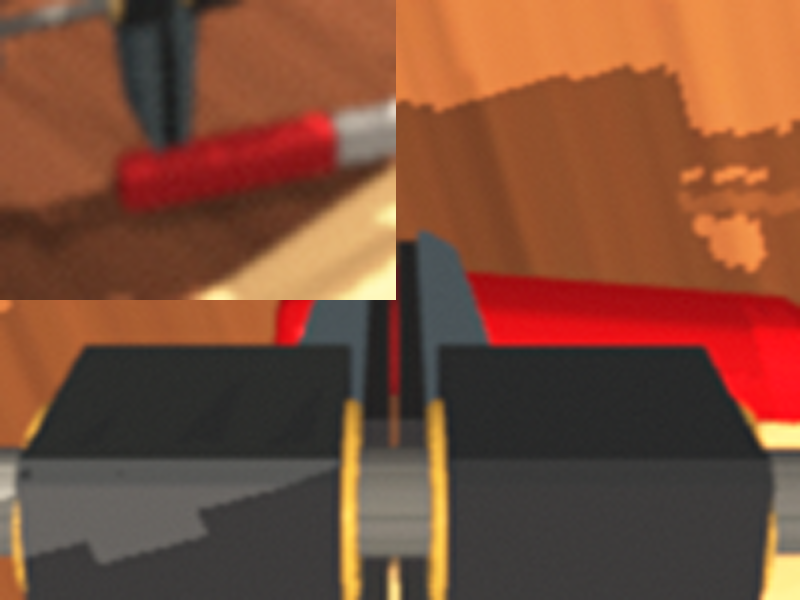

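The wrist and side crops show the fingertips ending level with the grip's far edge, at about (430,235), with the grip unmoved. They may be above the grip rather than behind it. I'll back out and measure the tip height numerically.

Call:
step_arm(
  plan=[1.0, 0, 0, 0, 0, 0, 1.5, 0, 0, 0, 0, 0, 1.5, 0, 0, 0, 0, 0, 0, 0, 0, 0, 0, 0],
)

```text
time_s: 16.4
ee_pos: [536.7, 69.9, 32.3]
ee_rot: [179.9, -0.1, 72.9]
force: [-0.2, -0.1, 0.2]
gripper_width: 0.6
gripper_force: 0.0
```

```bash
cat > tip.py <<'E'
from fit import *
q=viewer.grab_frame('side'); s=sensors.state(); e=s['ee_pos']; print(e,s['ee_rot'],s['gripper_width'],s['force'])
T=R.from_euler('xyz',s['ee_rot'],degrees=True).as_matrix()
im=q['img'].astype(int); c0=[int(v) for v in proj(q,e)]
m=(im[...,2]>=im[...,0]-5)
for r in range(c0[1]-14,c0[1]+16):
    print(r,''.join('#' if m[r,c] else '.' for c in range(c0[0]-20,c0[0]+21)), im[r,c0[0]].tolist())
print('c0',c0)
for x in(-16,0,16):
    for z in(14,0,-14,-30): print(x,z,[np.round(proj(q,e+T@np.array([x,y,z])),1).tolist() for y in(-13.5,0,13.5)])
E
python3 tip.py
```

```text
[535.88048291  68.87143144  32.14536859] [ 1.79971035e+02 -2.69413659e-02  7.29221352e+01] 0.7215378098217883 [ 0.38048873  0.22370883 -0.10408511]
174 .................##########.............. [57, 63, 62]
175 .................##########.............. [58, 64, 65]
176 .................##########.............. [57, 63, 63]
177 .................##########.............. [58, 63, 65]
178 .................##########.............. [58, 66, 65]
179 ..................########............... [59, 65, 66]
180 ..................########............... [55, 61, 62]
181 ...................#######............... [57, 62, 64]
182 ...................#######............... [57, 62, 64]
183 ....................######............... [58, 64, 63]
184 ....................######............... [66, 65, 64]
185 .....................#####............... [80, 70, 64]
186 ......................#.................. [97, 70, 59]
187 ......................................... [117, 76, 58]
188 ......................................... [138, 84, 57]
189 ......................................... [147, 84, 55]
190 .
[... 804 characters left out ...]
......... [110, 38, 28]
c0 [260, 188]
-16 14 [[258.1, 197.5], [263.1, 196.2], [268.1, 194.9]]
-16 0 [[257.8, 193.3], [262.9, 192.0], [267.9, 190.7]]
-16 -14 [[257.6, 189.0], [262.6, 187.7], [267.7, 186.4]]
-16 -30 [[257.3, 184.0], [262.4, 182.7], [267.4, 181.4]]
0 14 [[256.1, 193.8], [261.0, 192.6], [265.9, 191.3]]
0 0 [[255.8, 189.6], [260.8, 188.3], [265.7, 187.1]]
0 -14 [[255.5, 185.3], [260.5, 184.1], [265.5, 182.8]]
0 -30 [[255.2, 180.3], [260.2, 179.1], [265.3, 177.8]]
16 14 [[254.1, 190.2], [259.0, 189.0], [263.9, 187.7]]
16 0 [[253.8, 186.0], [258.7, 184.8], [263.6, 183.5]]
16 -14 [[253.5, 181.7], [258.5, 180.5], [263.4, 179.3]]
16 -30 [[253.1, 176.8], [258.1, 175.5], [263.1, 174.3]]
```

Call:
step_arm(
  plan=[0, 0, 0, 0, 0, 0, 0, 0, 0, 0, 0, 0, 0, 0, 0, 0, 0, 0, 0, 0, 0, 0, 0, 0, 0, 0, 0, 0, 0, 0],
  hand=4,
)

```text
time_s: 16.87
ee_pos: [535.2, 67.1, 32.1]
ee_rot: [-180.0, 0.0, 72.8]
force: [-0.3, -0.1, -0.6]
gripper_width: 31.0
gripper_force: 0.0
```

```bash
python3 tip.py | head -32; python3 - <<'E'
from fit import *
q=viewer.grab_frame('side'); s=sensors.state(); T=R.from_euler('xyz',s['ee_rot'],degrees=True).as_matrix(); e=s['ee_pos']
for x in(-16,0,16):
    for z in(14,0,-14): print(x,z,[np.round(proj(q,e+T@np.array([x,y,z])),1).tolist() for y in(-20,20)])
E
```

```text
[535.23481333  67.18701173  32.16320633] [-1.79997638e+02 -5.11050175e-03  7.27761816e+01] 34.913329721006214 [ 0.48603263 -0.5430627   0.14107406]
174 ...........#####...........######........ [156, 89, 55]
175 ...........#####...........######........ [161, 91, 57]
176 ...........#####...........#####......... [159, 90, 56]
177 ...........#####...........######........ [155, 88, 56]
178 ...........#####...........#####......... [153, 88, 55]
179 ............####............####......... [152, 87, 55]
180 ............####............####......... [149, 85, 54]
181 ............#####............###......... [145, 83, 53]
182 .............####............###......... [141, 80, 49]
183 .............####.............##......... [148, 85, 54]
184 .............####.............##......... [144, 81, 52]
185 ..............###........................ [147, 83, 52]
186 ..............###........................ [149, 85, 55]
187 ...............##........................ [149, 85, 54]
188 ................#........................ [148, 84, 53]
189 ......................................... [150, 
[... 507 characters left out ...]
...................... [98, 40, 28]
199 ......................................... [119, 37, 30]
200 ......................................... [123, 32, 27]
201 ......................................... [117, 32, 26]
202 ......................................... [115, 38, 31]
203 ......................................... [103, 31, 23]
c0 [260, 188]
-16 14 [[255.9, 198.5], [270.6, 194.7]]
-16 0 [[255.6, 194.3], [270.4, 190.5]]
-16 -14 [[255.3, 190.0], [270.3, 186.2]]
0 14 [[253.9, 194.8], [268.5, 191.1]]
0 0 [[253.6, 190.6], [268.3, 186.9]]
0 -14 [[253.3, 186.3], [268.1, 182.6]]
16 14 [[251.9, 191.2], [266.4, 187.5]]
16 0 [[251.6, 187.0], [266.2, 183.3]]
16 -14 [[251.3, 182.7], [266.0, 179.1]]
```

Both cameras place the actual fingertips about 7 mm above the reported TCP, so at z=32 they passed over the 37 mm high grip. I'll close the hand and lower carefully outside the board, watching the force.

Call:
step_arm(
  plan=[0, 0, 0.5, 0, 0, 0, 0, 0, 0.5, 0, 0, 0, 0, 0, 0.3, 0, 0, 0, 0, 0, 0, 0, 0, 0, 0, 0, 0, 0, 0, 0],
  hand=0,
)

```text
time_s: 17.38
ee_pos: [535.0, 67.5, 18.7]
ee_rot: [-179.9, 0.0, 72.8]
force: [-0.5, -0.2, -0.3]
gripper_width: 9.6
gripper_force: 0.0
```

Call:
step_arm(
  plan=[0, 0, 0.1, 0, 0, 0, 0, 0, 0.1, 0, 0, 0, 0, 0, 0, 0, 0, 0],
)

```text
time_s: 17.63
ee_pos: [535.3, 67.5, 17.1]
ee_rot: [-180.0, -0.0, 72.8]
force: [0.2, -0.1, -0.2]
gripper_width: 0.2
gripper_force: 0.0
```

```bash
python3 tip.py
```

```text
[535.33805743  67.536167    17.12543367] [ 1.79997588e+02 -5.20416390e-03  7.28127220e+01] 0.47323436411320685 [ 1.11624058 -0.30226579 -0.25798546]
179 ................##########............... [53, 59, 58]
180 ................##########............... [55, 59, 59]
181 ................##########............... [54, 59, 61]
182 .................#########............... [56, 62, 60]
183 .................#########............... [57, 61, 63]
184 .................#########............... [57, 61, 63]
185 .................#########............... [57, 63, 63]
186 ..................########............... [55, 62, 61]
187 ..................########............... [57, 63, 63]
188 ...................#######............... [60, 64, 66]
189 ...................#######............... [56, 61, 62]
190 ....................######............... [57, 63, 64]
191 ....................#####................ [62, 62, 61]
192 .....................#................... [60, 55, 52]
193 ......................................... [67, 50, 43]
194 ......................................... [72, 47, 35]
195 ...
[... 806 characters left out ...]
......... [105, 54, 35]
c0 [261, 193]
-16 14 [[258.5, 202.3], [263.5, 201.1], [268.4, 199.8]]
-16 0 [[258.3, 198.2], [263.2, 196.9], [268.2, 195.6]]
-16 -14 [[258.0, 193.9], [263.0, 192.7], [268.0, 191.4]]
-16 -30 [[257.7, 189.0], [262.7, 187.7], [267.8, 186.5]]
0 14 [[256.5, 198.6], [261.4, 197.4], [266.3, 196.1]]
0 0 [[256.2, 194.5], [261.2, 193.2], [266.1, 192.0]]
0 -14 [[255.9, 190.3], [260.9, 189.0], [265.9, 187.7]]
0 -30 [[255.6, 185.3], [260.6, 184.1], [265.6, 182.8]]
16 14 [[254.5, 195.0], [259.4, 193.8], [264.2, 192.5]]
16 0 [[254.2, 190.9], [259.1, 189.6], [264.0, 188.4]]
16 -14 [[253.9, 186.6], [258.9, 185.4], [263.8, 184.2]]
16 -30 [[253.6, 181.7], [258.6, 180.5], [263.5, 179.3]]
```

Call:
step_arm(
  plan=[0, 0, 0.1, 0, 0, 0, 0, 0, 0.1, 0, 0, 0, 0, 0, 0, 0, 0, 0],
)

```text
time_s: 17.93
ee_pos: [535.2, 67.5, 15.0]
ee_rot: [-180.0, 0.0, 72.8]
force: [0.0, -0.1, -0.4]
gripper_width: 0.3
gripper_force: 0.0
```

Call:
step_arm(
  plan=[0, 0, 0.1, 0, 0, 0, 0, 0, 0, 0, 0, 0],
)

```text
time_s: 18.1
ee_pos: [535.2, 67.5, 14.0]
ee_rot: [-180.0, -0.0, 72.8]
force: [0.2, 0.4, -0.5]
gripper_width: 0.5
gripper_force: 0.0
```

Call:
step_arm(
  plan=[0, 0, 0.1, 0, 0, 0, 0, 0, 0, 0, 0, 0],
)

```text
time_s: 18.27
ee_pos: [535.2, 67.5, 13.0]
ee_rot: [-180.0, 0.0, 72.8]
force: [-0.2, 0.4, 0.1]
gripper_width: 0.3
gripper_force: 0.0
```

Call:
step_arm(
  plan=[-0.5, 0.3, 0, 0, 0, 0.042, -0.5, 0.3, 0, 0, 0, 0.042, -0.3, 0, 0, 0, 0, 0, -0.2, 0, 0, 0, 0, 0, -0.2, 0, 0, 0, 0, 0],
)

```text
time_s: 18.68
ee_pos: [535.0, 49.5, 13.1]
ee_rot: [-180.0, -0.0, 68.0]
force: [-0.4, -0.2, -0.5]
gripper_width: 0.5
gripper_force: 0.0
```

Call:
step_arm(
  plan=[-0.2, 0, 0, 0, 0, 0, -0.2, 0, 0, 0, 0, 0],
)

```text
time_s: 18.85
ee_pos: [533.6, 45.9, 13.2]
ee_rot: [-180.0, -0.0, 68.0]
force: [0.4, 0.0, -0.5]
gripper_width: 0.4
gripper_force: 0.0
```

Call:
step_arm(
  plan=[-0.2, 0, 0, 0, 0, 0, -0.2, 0, 0, 0, 0, 0],
)

```text
time_s: 19.02
ee_pos: [531.9, 42.6, 13.1]
ee_rot: [-180.0, -0.0, 68.0]
force: [-0.8, 3.2, 0.0]
gripper_width: 0.6
gripper_force: 1.0
```

Call:
step_arm(
  plan=[-0.2, 0, 0, 0, 0, 0, -0.2, 0, 0, 0, 0, 0],
)

```text
time_s: 19.18
ee_pos: [530.4, 38.6, 13.1]
ee_rot: [-180.0, -0.0, 68.0]
force: [-1.6, 2.0, 0.3]
gripper_width: 0.0
gripper_force: 1.0
```

```bash
cat > st.py <<'E'
from fit import *
f=[];q=[]
for i in range(3): 
    p=viewer.grab_frame('wrist'); s=sensors.state(); f.append(s['force']); q.append(np.r_[s['ee_pos'],s['ee_rot'][2]])
f=np.mean(f,0); q=np.mean(q,0); yh=np.radians(q[3]-90)
d=q[:2]-H; c,sn=np.cos(yh),np.sin(yh)
print('pos',q.round(1),'local',(c*d[0]+sn*d[1]).round(1),(-sn*d[0]+c*d[1]).round(1),'phi_tool',round(CY-yh,3),'F',round(-sn*f[0]+c*f[1],2),f.round(2),s['time_s'])
for cam in('side','wrist'):
    r,p=fit(cam); print(cam,[(round(a,2),float(b)) for a,b in r])
E
python3 st.py
```

```text
pos [530.5  38.3  13.1  68. ] local -189.3 40.1 phi_tool 0.504 F 0.68 [-0.82  1.06 -0.02] 19.3333
side [(np.float64(0.83), 0.465), (np.float64(0.82), 0.46), (np.float64(0.82), 0.455)]
wrist [(np.float64(0.03), 0.595), (np.float64(0.03), 0.58), (np.float64(0.03), 0.585)]
```

Contact: about 3 N, and the handle now turns. I'll follow the arc.

Call:
step_arm(
  plan=[-0.2, -0.05, 0, 0, 0, -0.025, -0.2, -0.05, 0, 0, 0, -0.025, -0.2, -0.05, 0, 0, 0, -0.012, -0.2, -0.05, 0, 0, 0, -0.012, -0.2, -0.05, 0, 0, 0, -0.01],
)

```text
time_s: 19.85
ee_pos: [525.2, 29.9, 13.2]
ee_rot: [180.0, -0.0, 72.9]
force: [-0.3, 1.8, -0.1]
gripper_width: 0.9
gripper_force: 0.9
```

Call:
step_arm(
  plan=[-0.2, -0.05, 0, 0, 0, -0.01, -0.2, -0.05, 0, 0, 0, -0.01, -0.2, -0.05, 0, 0, 0, -0.01],
)

```text
time_s: 20.1
ee_pos: [522.0, 24.4, 13.2]
ee_rot: [180.0, -0.0, 74.6]
force: [0.4, 1.8, -0.0]
gripper_width: 0.6
gripper_force: 0.8
```

Call:
step_arm(
  plan=[-0.2, -0.05, 0, 0, 0, -0.01, -0.2, -0.05, 0, 0, 0, -0.01, -0.2, -0.05, 0, 0, 0, -0.01],
)

```text
time_s: 20.35
ee_pos: [519.1, 19.0, 13.2]
ee_rot: [180.0, -0.0, 76.3]
force: [1.3, 1.7, -0.2]
gripper_width: 0.4
gripper_force: 0.8
```

```bash
python3 st.py
```

```text
pos [518.8  18.8  13.2  76.3] local -188.3 45.2 phi_tool 0.36 F 0.3 [0.41 0.21 0.22] 20.5
side [(np.float64(0.8), 0.335), (np.float64(0.8), 0.33), (np.float64(0.8), 0.34)]
wrist [(np.float64(0.02), 0.47), (np.float64(0.02), 0.48), (np.float64(0.02), 0.475)]
```

Call:
step_arm(
  plan=[-0.2, -0.05, 0, 0, 0, -0.011, -0.2, -0.05, 0, 0, 0, -0.011, -0.2, -0.05, 0, 0, 0, -0.011],
)

```text
time_s: 20.85
ee_pos: [515.9, 13.7, 13.0]
ee_rot: [-180.0, -0.0, 78.2]
force: [0.2, 1.7, -0.5]
gripper_width: 0.4
gripper_force: 0.8
```

Call:
step_arm(
  plan=[-0.2, -0.05, 0, 0, 0, -0.011, -0.2, -0.05, 0, 0, 0, -0.011, -0.2, -0.05, 0, 0, 0, -0.011],
)

```text
time_s: 21.1
ee_pos: [513.2, 8.0, 13.1]
ee_rot: [-180.0, -0.0, 80.1]
force: [1.7, 1.2, -0.6]
gripper_width: 0.4
gripper_force: 0.9
```

Call:
step_arm(
  plan=[-0.2, -0.05, 0, 0, 0, -0.011, -0.2, -0.05, 0, 0, 0, -0.011],
)

```text
time_s: 21.27
ee_pos: [511.5, 4.1, 13.1]
ee_rot: [-180.0, -0.0, 81.3]
force: [0.1, 1.8, -1.1]
gripper_width: 0.7
gripper_force: 0.9
```

Call:
step_arm(
  plan=[-0.1, -0.025, 0, 0, 0, -0.005, -0.1, -0.025, 0, 0, 0, -0.005],
)

```text
time_s: 21.43
ee_pos: [510.8, 2.3, 13.1]
ee_rot: [-180.0, -0.0, 81.9]
force: [-0.1, 1.5, -1.3]
gripper_width: 0.3
gripper_force: 0.9
```

```bash
python3 st.py
```

```text
pos [510.8   2.2  13.1  81.9] local -188.6 45.8 phi_tool 0.262 F 0.57 [-0.41  0.63 -0.24] 21.5833
side [(np.float64(0.73), 0.25), (np.float64(0.73), 0.23), (np.float64(0.73), 0.255)]
wrist [(np.float64(0.02), 0.365), (np.float64(0.02), 0.36), (np.float64(0.02), 0.35)]
```

Call:
step_arm(
  plan=[-0.1, -0.025, 0, 0, 0, -0.005, -0.1, -0.025, 0, 0, 0, -0.006],
)

```text
time_s: 21.85
ee_pos: [510.5, 0.7, 13.3]
ee_rot: [180.0, -0.0, 82.5]
force: [0.8, 2.3, 0.1]
gripper_width: 0.2
gripper_force: 0.9
```

Call:
step_arm(
  plan=[-0.05, -0.012, 0, 0, 0, -0.003, -0.05, -0.012, 0, 0, 0, -0.003],
)

```text
time_s: 22.02
ee_pos: [510.1, -0.4, 13.2]
ee_rot: [180.0, -0.0, 82.9]
force: [1.3, 0.1, 0.3]
gripper_width: 0.3
gripper_force: 0.9
```

Call:
step_arm(
  plan=[-0.05, -0.012, 0, 0, 0, -0.003, -0.05, -0.012, 0, 0, 0, -0.003],
)

```text
time_s: 22.18
ee_pos: [509.6, -1.4, 13.3]
ee_rot: [180.0, -0.0, 83.2]
force: [0.7, 1.8, 1.0]
gripper_width: 0.4
gripper_force: 0.9
```

Call:
step_arm(
  plan=[-0.05, -0.012, 0, 0, 0, -0.003, -0.05, -0.012, 0, 0, 0, -0.003],
)

```text
time_s: 22.35
ee_pos: [509.3, -2.4, 13.2]
ee_rot: [180.0, -0.0, 83.5]
force: [0.4, 2.1, 1.2]
gripper_width: 0.6
gripper_force: 0.9
```

Call:
step_arm(
  plan=[-0.05, -0.012, 0, 0, 0, -0.003, -0.05, -0.012, 0, 0, 0, -0.003],
)

```text
time_s: 22.52
ee_pos: [508.9, -3.4, 13.2]
ee_rot: [180.0, -0.0, 83.9]
force: [-0.5, 1.2, 0.7]
gripper_width: 0.5
gripper_force: 0.9
```

Call:
step_arm(
  plan=[-0.05, -0.012, 0, 0, 0, -0.003, -0.05, -0.012, 0, 0, 0, -0.003],
)

```text
time_s: 22.68
ee_pos: [508.5, -4.3, 13.2]
ee_rot: [180.0, -0.0, 84.2]
force: [0.0, 1.8, 2.5]
gripper_width: 0.8
gripper_force: 0.9
```

Call:
step_arm(
  plan=[-0.05, -0.012, 0, 0, 0, -0.003, -0.05, -0.012, 0, 0, 0, -0.003],
)

```text
time_s: 22.85
ee_pos: [508.1, -5.3, 13.2]
ee_rot: [180.0, -0.0, 84.6]
force: [1.0, 2.1, 1.0]
gripper_width: 1.1
gripper_force: 0.9
```

Call:
step_arm(
  plan=[-0.05, -0.012, 0, 0, 0, -0.003, -0.05, -0.012, 0, 0, 0, -0.003],
)

```text
time_s: 23.02
ee_pos: [507.8, -6.2, 13.2]
ee_rot: [180.0, -0.0, 84.9]
force: [-0.3, 3.0, 1.1]
gripper_width: 0.3
gripper_force: 1.2
```

Call:
step_arm(
  plan=[-0.05, -0.012, 0, 0, 0, -0.003, -0.05, -0.012, 0, 0, 0, -0.003],
)

```text
time_s: 23.18
ee_pos: [507.5, -7.0, 13.2]
ee_rot: [180.0, -0.0, 85.2]
force: [0.9, 3.6, 1.6]
gripper_width: 0.5
gripper_force: 1.9
```

Call:
step_arm(
  plan=[-0.05, -0.012, 0, 0, 0, -0.003, -0.05, -0.012, 0, 0, 0, -0.003],
)

```text
time_s: 23.35
ee_pos: [507.2, -7.8, 13.2]
ee_rot: [180.0, -0.1, 85.6]
force: [1.7, 5.3, 2.6]
gripper_width: 0.3
gripper_force: 2.7
```

```bash
python3 st.py; python3 - <<'E'
from fit import *
for cam in('side','wrist','top'):
    p=viewer.grab_frame(cam)
    for k in('walnut','nose','anvil_mid'): print(cam,k,[(round(a['score'],2),onz(p,a['location'],12 if k=='walnut' else Z[k])[:2].tolist()) for a in viewer.pinpoint(k,p)[:4]])
E
```

```text
pos [507.2  -7.9  13.2  85.6] local -188.1 47.6 phi_tool 0.197 F 5.23 [0.01 5.25 2.24] 23.5
side [(np.float64(0.71), 0.185), (np.float64(0.71), 0.175), (np.float64(0.71), 0.21)]
wrist [(np.float64(0.01), 0.33), (np.float64(0.01), 0.32), (np.float64(0.01), 0.325)]
side walnut [(0.65, [472.3, -251.6]), (0.64, [452.3, -488.4]), (0.62, [352.6, -333.3]), (0.59, [618.7, -68.2])]
side nose [(0.78, [621.2, -56.0]), (0.25, [609.5, -98.1])]
side anvil_mid [(0.68, [620.2, -86.9]), (0.36, [603.2, -101.5])]
wrist walnut [(0.87, [611.8, -77.5])]
wrist nose [(0.77, [614.9, -62.6])]
wrist anvil_mid []
top walnut [(0.71, [455.3, -492.8]), (0.6, [693.5, -67.4]), (0.59, [473.2, -243.7]), (0.47, [352.2, -325.4])]
top nose [(0.65, [617.2, -69.2])]
top anvil_mid [(0.68, [619.8, -93.1]), (0.51, [607.9, -76.4])]
```

The shell is being loaded: force rose from 1.8 N to 5.3 N over about 3 mm. I'll go on in 1 mm steps.

Call:
step_arm(
  plan=[-0.05, -0.012, 0, 0, 0, -0.003, -0.05, -0.012, 0, 0, 0, -0.002],
)

```text
time_s: 24.37
ee_pos: [506.9, -8.5, 13.2]
ee_rot: [180.0, -0.1, 85.8]
force: [0.1, 7.2, 1.4]
gripper_width: 0.9
gripper_force: 3.5
```

Call:
step_arm(
  plan=[-0.05, -0.012, 0, 0, 0, -0.003, -0.05, -0.012, 0, 0, 0, -0.002],
)

```text
time_s: 24.53
ee_pos: [506.7, -9.3, 13.2]
ee_rot: [180.0, -0.1, 86.1]
force: [1.6, 6.9, 1.9]
gripper_width: 0.6
gripper_force: 3.6
```

Call:
step_arm(
  plan=[-0.05, -0.012, 0, 0, 0, -0.003, 0, 0, 0, 0, 0, 0],
)

```text
time_s: 24.7
ee_pos: [506.4, -10.0, 13.2]
ee_rot: [180.0, -0.1, 86.3]
force: [0.2, 5.8, 1.8]
gripper_width: 0.5
gripper_force: 3.0
```

Call:
step_arm(
  plan=[-0.05, -0.012, 0, 0, 0, -0.003, 0, 0, 0, 0, 0, 0],
)

```text
time_s: 24.87
ee_pos: [506.1, -11.1, 13.1]
ee_rot: [-180.0, -0.0, 86.5]
force: [0.4, 3.3, 2.1]
gripper_width: 0.4
gripper_force: 1.9
```

Past the peak at about 7 N. I'll continue in half-millimetre steps until it has given.

Call:
step_arm(
  plan=[-0.05, -0.012, 0, 0, 0, -0.003, 0, 0, 0, 0, 0, 0],
)

```text
time_s: 25.03
ee_pos: [506.0, -11.5, 13.2]
ee_rot: [-180.0, -0.0, 86.7]
force: [0.2, 5.1, 2.3]
gripper_width: 0.7
gripper_force: 2.5
```

Call:
step_arm(
  plan=[-0.05, -0.012, 0, 0, 0, -0.002, 0, 0, 0, 0, 0, 0],
)

```text
time_s: 25.2
ee_pos: [505.6, -12.6, 13.0]
ee_rot: [-180.0, 0.0, 86.8]
force: [1.1, 1.8, 1.8]
gripper_width: 0.4
gripper_force: 0.8
```

Call:
step_arm(
  plan=[-0.05, -0.012, 0, 0, 0, -0.003, 0, 0, 0, 0, 0, 0],
)

```text
time_s: 25.37
ee_pos: [505.4, -13.2, 13.0]
ee_rot: [-180.0, 0.0, 87.0]
force: [0.1, 1.0, 0.4]
gripper_width: 0.7
gripper_force: 0.4
```

Call:
step_arm(
  plan=[-0.05, -0.012, 0, 0, 0, -0.002, 0, 0, 0, 0, 0, 0],
)

```text
time_s: 25.53
ee_pos: [505.4, -13.4, 13.0]
ee_rot: [-180.0, 0.0, 87.1]
force: [0.6, 0.8, 0.6]
gripper_width: 0.8
gripper_force: 0.4
```

```bash
python3 - <<'E'
from fit import *
s=sensors.state(); print(s['force'],s['gripper_force'],s['ee_pos'],s['time_s'])
for cam in('wrist','side'):
    p=viewer.grab_frame(cam)
    for k in('walnut','half_shell','nose'): print(cam,k,[(round(a['score'],2),onz(p,a['location'],12 if k!='nose' else 25)[:2].tolist()) for a in viewer.pinpoint(k,p)[:4]])
E
```

```text
[0.55679853 0.79812452 0.60153385] 0.36225009709596634 [505.36188579 -13.43428501  12.98715086] 25.5333
wrist walnut [(0.89, [611.0, -77.3]), (0.6, [610.7, -73.4])]
wrist half_shell [(0.69, [610.8, -77.3])]
wrist nose [(0.59, [615.5, -64.8])]
side walnut [(0.96, [447.0, -486.4]), (0.92, [468.5, -254.1]), (0.86, [354.3, -330.2]), (0.47, [613.7, -82.6])]
side half_shell []
side nose [(0.77, [614.5, -56.5])]
```

Call:
step_arm(
  plan=[-0.05, -0.012, 0, 0, 0, -0.003, 0, 0, 0, 0, 0, 0],
)

```text
time_s: 26.1
ee_pos: [505.4, -13.5, 13.1]
ee_rot: [180.0, -0.0, 87.3]
force: [-0.2, 1.2, -0.7]
gripper_width: 0.7
gripper_force: 0.3
```

Call:
step_arm(
  plan=[0, 0, 0, 0, 0, 0, 0, 0, 0, 0, 0, 0, 0, 0, 0, 0, 0, 0],
)

```text
time_s: 26.35
ee_pos: [505.4, -13.5, 13.1]
ee_rot: [-180.0, -0.0, 87.3]
force: [-0.1, 1.0, -1.3]
gripper_width: 0.9
gripper_force: 0.4
```

Call:
step_arm(
  plan=[-0.05, -0.012, 0, 0, 0, -0.003, 0, 0, 0, 0, 0, 0],
)

```text
time_s: 26.52
ee_pos: [505.3, -14.0, 13.1]
ee_rot: [-180.0, -0.0, 87.4]
force: [-0.2, 2.2, -0.5]
gripper_width: 0.3
gripper_force: 0.7
```

Call:
step_arm(
  plan=[-0.05, -0.012, 0, 0, 0, -0.002, 0, 0, 0, 0, 0, 0],
)

```text
time_s: 26.68
ee_pos: [505.1, -14.6, 13.1]
ee_rot: [-180.0, -0.0, 87.5]
force: [-0.0, 0.8, -1.0]
gripper_width: 0.5
gripper_force: 0.7
```

The resistance has gone: only the hinge's 1 to 2 N remains while the handle still moves. I'll stop here and back off.

Call:
step_arm(
  plan=[0.2, 0, 0, 0, 0, 0, 0.5, 0, 0, 0, 0, 0, 1, 0, 0, 0, 0, 0, 1.5, 0, 0, 0, 0, 0, 1.5, 0, 0, 0, 0, 0],
)

```text
time_s: 27.1
ee_pos: [507.2, 33.3, 13.2]
ee_rot: [180.0, -0.0, 87.5]
force: [-0.4, 0.7, -0.0]
gripper_width: 0.3
gripper_force: 0.0
```

Call:
step_arm(
  plan=[0, 0, -1, 0, 0, 0, 0, 0, -2.5, 0, 0, 0, 0, 0, -2.5, 0, 0, 0, 0, 0, -2.5, 0, 0, 0, 0, 0, -2.5, 0, 0, 0],
)

```text
time_s: 27.52
ee_pos: [506.9, 32.5, 124.9]
ee_rot: [180.0, 0.0, 87.6]
force: [0.8, 0.4, -0.4]
gripper_width: 0.7
gripper_force: 0.0
```

Call:
step_arm(
  plan=[0, 0, 0, 0, 0, 0, 0, 0, 0, 0, 0, 0, 0, 0, 0, 0, 0, 0],
)

```text
time_s: 27.77
ee_pos: [506.5, 32.3, 122.9]
ee_rot: [-180.0, 0.0, 87.5]
force: [-0.2, 0.3, -0.8]
gripper_width: 0.6
gripper_force: 0.0
```

```bash
python3 - <<'E'
from fit import *
s=sensors.state(); print(s['force'],s['ee_pos'],s['time_s'])
for cam in('side','wrist'):
    r,p=fit(cam); print(cam,[(round(a,2),float(b)) for a,b in r])
    for k in('walnut','half_shell','nose','anvil_mid','bowl','tumbler','remote'): print(cam,k,[(round(a['score'],2),onz(p,a['location'],12 if k in('walnut','half_shell') else Z[k])[:2].tolist()) for a in viewer.pinpoint(k,p)[:4]])
E
```

```text
[-0.16431967  0.32115789 -0.8272362 ] [506.5164919   32.34197258 122.88132781] 27.7667
side [(np.float64(0.71), 0.16), (np.float64(0.7), 0.155), (np.float64(0.69), 0.185)]
side walnut [(0.8, [469.1, -258.5]), (0.73, [452.3, -487.2]), (0.66, [625.0, -81.2]), (0.54, [354.2, -331.8])]
side half_shell []
side nose [(0.56, [613.0, -64.1]), (0.16, [474.2, 313.5])]
side anvil_mid [(0.83, [615.9, -101.6])]
side bowl [(0.55, [492.6, 352.6])]
side tumbler [(0.59, [686.4, -331.9])]
side remote []
wrist [(np.float64(0.01), 0.17), (np.float64(0.01), 0.165), (np.float64(0.01), 0.18)]
wrist walnut [(0.52, [503.0, -38.3])]
wrist half_shell [(0.55, [701.5, -82.1])]
wrist nose [(0.95, [615.6, -62.9])]
wrist anvil_mid [(0.57, [612.2, -98.1])]
wrist bowl []
wrist tumbler []
wrist remote []
```

```bash
python3 -c "
from workcell import env; print(env.job_done())"
```

```text
the job is handed in; nothing more can be done
None
```

I handed the job in at about 28 s: the walnut stands in the cracker, seam lengthwise. The handle cracked it: resistance peaked at about 7 N, then fell to hinge friction, where I stopped, short of any kernel contact felt. The arm is clear; I judged the crack by force and handle travel, as the final camera check could not confirm it, and did not fully re-check the bowl, tumbler and remote, which the arm never went near.

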